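Gauge a slot and fit the key in the one it fills

TASK

Take the spring depth gauge from its stand, push its probe into a slot of the aluminium block until the foot sits flat on the block, hold it down there with about 15 N in all for about a second and read the depth. Stand the gauge back on its stand, then fit the brass key into whichever of the two slots it fills exactly, so that its bar lies flush with the block's top. Press neither of them on the block with more than 25 N, and leave the plaster cast, the bottle and the rubber bowl where they are.

Things in the scene. Friction and masses are not known exactly. Their poses are not given: they have to be found in the camera images.
- slot_left (a point): Aluminium block, 90 (x) x 124 (y) x 30 mm, fixed on shims in a low holder. In its top two slots along x, 66 x 11 mm, closed ends, 1.5 mm chamfers, 50 mm apart: one 12, one 7 mm deep; which one varies. This point: below the middle of the slot at the holder's +y, at the holder's mid-height. x along the slot, y across. The block's top lies 18 to 26 mm higher (30 to 38 mm above the bench): to be felt.
- slot_right (a point): The same point for the slot at the holder's -y, 50 mm from slot_left: below the middle of that slot, at the holder's mid-height, not at the slot's own height. Axes as slot_left.
- stand: Fixed grey plastic stand: a 60 (x) x 90 (y) x 6 mm base, two pads (40 mm wide in x) with tops 30 mm above the bench, 24 mm apart along y (the probe hangs between), and outside each pad an end lip 12 mm higher; the lips are 71 mm apart and keep the 64 mm foot in place along y. Open along x. Origin at the centre of its underside.
- stand_seat (a point): Middle of the stand's seat, level with the tops of its pads; the centre of the gauge's foot belongs here, with the gauge's y axis along the stand's y axis (either way round).
- gauge_grip (a point): Loose 160 g depth gauge, upright on the stand: steel foot 24 (x) x 64 (y) x 10 mm, above it a black body 24 (x) x 30 (y) mm, 13 to 60 mm above the foot's underside, riding on a stiff cushion spring (20 N per mm, 2 mm travel). This point: on the axis, 38 mm above the foot's underside. z up, y along the foot. Grip across x (24 mm). A 6 mm stem stands 5 mm out of the top.
- gauge_foot (a point): Centre of the flat underside of the gauge's foot. z up.
- probe (a joint): Travel (m) of the sprung 6 mm steel pin under the gauge's foot: 0 = free, tip 18 mm below the foot; 0.018 = level with it. Spring: 1.75 N at 0 plus 0.35 N per mm. Foot flat on the block: slot depth = 18 mm minus this, so 0.006 in the 12 mm slot, 0.011 in the 7 mm slot. A pointer shows it on white scales on the body's y faces.
- key_grip (a point): Loose 120 g brass key: a bar 60 (x) x 9 (y) x 12 (z) mm with an upright tab 30 (x) x 12 (y) mm, 40 mm tall, on the middle of its top. This point: in the tab, 34 mm above the bar's underside. x along the bar, z up. Grip across y (12 mm). In the 12 mm slot the bar's top is level with the block's top; in the 7 mm slot it stands 5 mm proud.
- key_shoulder (a point): Centre of the key's bar at the level of the bar's top, 12 mm above its underside. Axes as the key's.
- cast: Loose plaster dental arch, about 50 x 70 x 26 mm, to be left alone. Origin at its underside.
- bottle: Loose white bottle with an orange cap, 36 mm in diameter and 110 mm tall, to be left alone. Origin at its underside.
- bowl: Loose small rubber bowl, 70 mm in diameter and 35 mm tall, to be left alone. Origin at its underside.
Mind the look-alikes: they are no part of the job. What is shaped like the part that bears gauge_grip but turquoise is not meant.

How it is judged:
On the way, in this order (a step that is already met when the one before it is completed fails the run):
1. for 0.5 s the gauge's foot is pressed flat on the block (gap under 1.5 mm, tilt under 0.06 rad, 5 to 20 N between gauge and block) with the probe in a slot (pushed in 3 to 14 mm) (contact force between gauge and block between 5 and 20 N and angle between gauge_foot's own z axis and vertical below 0.06 rad and z of gauge_foot in the frame of block below 0.0315 m and value of joint probe between 0.003 and 0.014 m and (horizontal distance between gauge_foot and slot_left below 0.03 m or horizontal distance between gauge_foot and slot_right below 0.03 m)), for 0.5 s.
2. the gauge stands back on its stand, let go (horizontal distance between gauge_foot and stand_seat below 0.012 m and z of gauge_foot in the frame of stand_seat below 0.002 m and angle between gauge_foot's own z axis and vertical below 0.06 rad and contact force between the fingers and gauge below 0.1 N), for 0.2 s.
At the end, for the whole second after the job is handed in: The gauge stands upright on its stand (foot within 12 mm of the seat's middle and down on the pads within 2 mm); the key lies at rest in the slot that it fills, bar within 6 mm of the slot's middle, upright, its top flush with the block's top (not over 1.8 mm proud); both are let go (horizontal distance between gauge_foot and stand_seat below 0.012 m and z of gauge_foot in the frame of stand_seat below 0.002 m and angle between gauge_foot's own z axis and vertical below 0.06 rad and linear speed of each of gauge, key below 0.02 m/s and (horizontal distance between key_shoulder and slot_left below 0.006 m or horizontal distance between key_shoulder and slot_right below 0.006 m) and z of key_shoulder in the frame of block below 0.0318 m and angle between key_shoulder's own z axis and vertical below 0.05 rad); the robot touches nothing.
It fails at once if the gauge is pressed on the block with more than 25 N (contact force between gauge and block above 25 N).
It fails at once if the key is pressed on the block with more than 25 N (contact force between key and block above 25 N).
It fails at once if the cast, the bottle or the bowl is moved by more than 20 mm (distance of any of cast, bottle, bowl from where it was at the start of the episode above 0.02 m).
It also fails if it takes over 67 s, if anything falls off the work surface, if the arm or the gripper's body presses on something with over 40 N, if the wrist force passes 120 N, or if a joint passes its speed limit or range.

ROBOT

A 6-joint arm with a two-finger parallel gripper is mounted at the origin on the work surface. World frame = base frame: x ahead of the robot, y to its left, z up, the work surface at z = 0. Lengths are in m, angles in rad, forces in N, time in s.
With the tool pointing down it reaches from about 0.375 to 0.9 m from the base axis. Payload 3.1 kg.
Tool frame: the origin (TCP) lies at the very end of the fingers, on their centre line; the grasp point (between the pads) lies 19 mm behind it; z points along the fingers, y is the direction in which the jaws open and shut (so a half turn about z gives the same grasp; the last joint's range is limited). The gripper opens to 87 mm and grips with 3 to 60 N. Pads are 19 mm wide; open, the fingers measure 117 mm over their backs; the gripper's body (75 mm by 190 mm) begins 51 mm behind the grasp point.
Start: joints at [0.971, 0.527, 1.433, -0, 1.181, -0.178], TCP at [0.256, 0.57, 0.223] pointing down, gripper open.
Joint ranges: [-3.08, 3.08], [-0.75, 2.2], [0.22, 2.44], [-1.43, 4.57], [0, 2.65], [-2.85, 2.85]. Speed limits (rad/s): [2.79, 2.79, 3.14, 3.14, 3.14, 3.14].

INTERFACE

Orientations are given as a unit quaternion [x, y, z, w].
In Python, from rig import robot gives the robot as it stands. The module is installed in compiled form; this text tells all that it offers.
- The arm moves only by the tool send_rows, never from a script. Its argument "deltas" is a list of rows, each an object of numbers: "tx", "ty", "tz": the shift along the tool's x, y, z in cm; "rx", "ry", "rz": the turn, a rotation vector about the tool's x, y, z in rad. A call has 1 to 5 rows; each row is the pose to reach, as a shift and turn from the pose commanded when the call began, along the tool's axes at that moment; what a row does not reach only later rows make up. A row lasts 1/12 s, in which the tool goes at most 41.7 mm and 7.16 degrees, less where a joint would pass 70% of its speed; a pose out of reach is approached as far as the arm can. A call with a gripper value outside its range is refused whole. "claw" is the finger opening in cm, from 0 to 8.7, set as the call begins (left out, the last holds). The fingers move at their own pace and stop on an object; "squeeze" is the grip in N (left out, the last holds). Time passes only in rows, so rows that repeat a pose let the fingers close. It gives the time, the measured TCP pose, the force and the opening at its end, in the units of the state.
- robot.get_obs(): the state, without advancing time (a new reading comes with each control period).
- robot.camera(name): name is "side" or "top" or "wrist"; returns a dict with "color" (400x640x3 uint8, red, green, blue), "z_map" (400x640 float32, m along the optical axis (not along the pixel's ray), 0 where there is no reading), "intrinsics" (3x3 intrinsics, pixels), "R" (3x3) and "t" (3): a world point X has camera coordinates R X + t; the wrist camera has in their place "tool_from_camera" (4x4, takes a point from camera to tool coordinates, whose origin is the TCP and whose axes are the flange's). Camera axes: x right, y down, z forward; pixel columns grow to the right and rows downward; lengths in m; the calibration is good to about 2 mm. A picture is of the moment at which its call begins: read the wrist's pose just before it.
- robot.hand_in(): hands the job in, once; it reports no verdict.
Trained networks look in the newest picture that a camera, given by its name, has taken for a name from the list of things; names that differ only in an ending like _2 or _b are one class to them, and where a whole thing is asked for, a point or a joint stands for the part that bears it (a point fixed in the world has none). Each returns a list of dicts, best first, with "p" (0 to 1); they miss things now and then, are a little off and sometimes report something else, mostly with a low value. They report only what shows in the picture. A call takes as long as a camera call. They do not tell look-alikes from the thing itself.
- robot.outline_of(label, camera): "pixels" (400x640 bool, what is visible of it) and "xy" ([column, row] in pixels, amid what is visible of it).
- robot.tip_of(label, camera): "xy" ([column, row] in pixels: a listed point, or the origin of a listed thing).
The state is a dict: "time": time; "q": joint angles; "joint_velocities": joint speeds; "joint_torque": joint torques, N m; "position": TCP position; "tool_rot": TCP orientation; "ft_force": force on the tool from outside, world axes, zero at the start; "moment": the same for the moment, N m; "grip_width": finger opening in m.
Only numpy, scipy, OpenCV 4.12 (cv2) and the standard library are available. Lean on these libraries where they do the work, as an engineer would, in place of code of your own. Each camera call takes 0.05 s, during which the arm holds its last target.

## Working session

There is one attempt and no reset: what is moved stays moved. The work goes in short steps, Python scripts to look and compute and a tool call to move; the robot and the scene stay as the last step left them, time stands still between calls to the robot, and variables do not carry over. Pictures are saved under pics/ and viewed, and the job is handed in when it is done.

Besides the shell and the picture viewer there is one more tool, called after ">>>" as name([rows], argument=value, ...), one row to a line, values as JSON. send_rows: Moves the arm, as the interface text tells. Its arguments: {"type":"object","properties":{"deltas":{"type":"array","items":{"type":"object","properties":{"tx":{"type":"number"},"ty":{"type":"number"},"tz":{"type":"number"},"rx":{"type":"number"},"ry":{"type":"number"},"rz":{"type":"number"}}}},"claw":{"type":"number"},"squeeze":{"type":"number"}},"required":["deltas"]}

```bash
mkdir -p pics; cat > h.py <<'E'
import numpy as np, cv2
from rig import robot
from scipy.spatial.transform import Rotation as Rn
def save(c,n,marks=[]):
    im=c['color'][:,:,::-1].copy()
    for (u,v) in marks: cv2.drawMarker(im,(int(u),int(v)),(255,0,255),0,9,1)
    cv2.imwrite('pics/'+n,im)
def toW(c,uv,z=None,obs=None):
    # pixel+depth -> world
    K=np.array(c['intrinsics']); u,v=uv
    r=np.linalg.inv(K)@np.array([u,v,1.])
    if 'R' in c: R=np.array(c['R']).T; o=-R@np.array(c['t'])
    else:
        T=np.array(c['tool_from_camera']); Q=Rn.from_quat(obs['tool_rot']).as_matrix()
        R=Q@T[:3,:3]; o=Q@T[:3,3]+np.array(obs['position'])
    d=R@r
    if z is not None: return o+d*(z-o[2])/d[2]
    zz=c['z_map'][int(round(v)),int(round(u))]
    return o+d*zz
def cloud(c,obs=None):
    K=np.array(c['intrinsics']); vv,uu=np.mgrid[0:400,0:640]
    r=np.stack([(uu-K[0,2])/K[0,0],(vv-K[1,2])/K[1,1],np.ones_like(uu,float)],-1)*c['z_map'][...,None]
    if 'R' in c: R=np.array(c['R']); return (r-np.array(c['t']))@R
    T=np.array(c['tool_from_camera']); Q=Rn.from_quat(obs['tool_rot']).as_matrix()
    return (r@T[:3,:3].T+T[:3,3])@Q.T+np.array(obs['position'])
E
python3 - <<'E'
from h import *
o=robot.get_obs(); print(o)
for n in ['top','side','wrist']:
    c=robot.camera(n); save(c,n+'0.png'); print(n,{k:np.round(c[k],3).tolist() for k in c if k not in('color','z_map')})
    for l in ['slot_left','slot_right','stand','stand_seat','gauge_grip','gauge_foot','key_grip','key_shoulder','cast','bottle','bowl']:
        try:
            for r in robot.tip_of(l,n): 
                uv=r['xy']; print(n,l,round(r['p'],2),np.round(uv,1),np.round(toW(c,uv,obs=o),3))
        except Exception as e: print(l,e)
E
```

```text
{'time': 0.0, 'q': array([ 9.70470602e-01,  5.28475099e-01,  1.43388939e+00,  1.25549717e-05,
        1.18138937e+00, -1.78508067e-01]), 'joint_velocities': array([-0.00021995, -0.00041681, -0.00128177,  0.00136625, -0.00110298,
        0.00077497]), 'joint_torque': array([ 9.05679644e-05, -4.40043283e+01, -1.76596534e+01,  6.32844167e-02,
        5.84064180e-02, -1.71721636e-04]), 'position': array([0.25544573, 0.56962045, 0.22157025]), 'tool_rot': array([ 2.09350891e-01,  9.77839985e-01, -9.97492028e-04, -4.15618969e-04]), 'ft_force': array([-0.12993823,  1.24465211,  0.09857055]), 'moment': array([ 0.02890469, -0.02297622, -0.02112659]), 'grip_width': 0.08725752540287227}
top {'intrinsics': [[459.09, 0.0, 323.953], [0.0, 459.09, 201.291], [0.0, 0.0, 1.0]], 'R': [[-0.029, -1.0, 0.003], [-0.999, 0.029, -0.035], [0.035, -0.004, -0.999]], 't': [0.029, 0.594, 1.029]}
top slot_left 0.53 [431.1 264.2] [ 0.449 -0.218  0.043]
top stand 0.7 [219.1 251. ] [0.491 0.243 0.045]
top stand_seat 0.62 [215.4 253.5] [0.489 0.242 0.084]
top gauge_grip 0.74 [215.6 202.4] [0.596 0.24  0.081]
top gauge_
[... 1147 characters left out ...]
 gauge_grip 0.49 [304.7 153.2] [0.608 0.231 0.073]
side gauge_grip 0.46 [258.2 153.7] [0.485 0.241 0.077]
side gauge_foot 0.75 [300.1 170.9] [0.594 0.229 0.02 ]
side gauge_foot 0.53 [262.6 165.3] [0.493 0.245 0.038]
side key_grip 0.64 [253.4 301.1] [ 0.46  -0.229  0.049]
side key_shoulder 0.79 [253.6 312.7] [ 0.457 -0.229  0.018]
side cast 0.8 [376.9 252.6] [ 0.709 -0.124  0.023]
side bottle 0.79 [350.4 185.5] [0.716 0.139 0.017]
side bowl 0.85 [379.3 212.3] [0.756 0.012 0.019]
wrist {'intrinsics': [[304.726, 0.0, 319.675], [0.0, 304.726, 193.95], [0.0, 0.0, 1.0]], 'tool_from_camera': [[-0.0, -0.965, -0.261, 0.072], [1.0, -0.0, -0.0, 0.0], [0.0, -0.261, 0.965, -0.162], [0.0, 0.0, 0.0, 1.0]]}
```

View pics/top0.png

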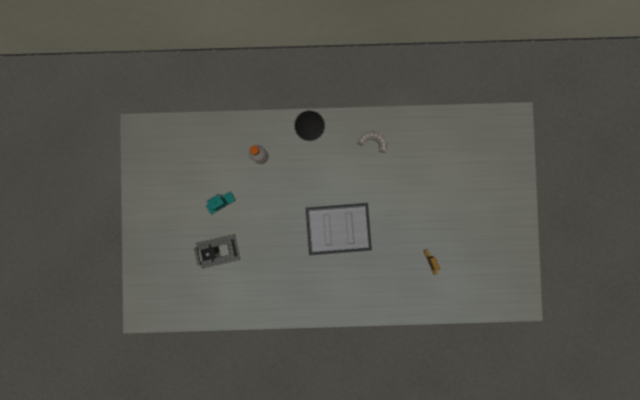

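View pics/side0.png

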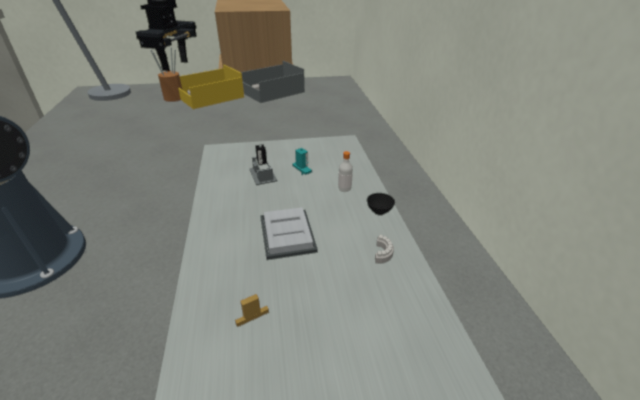

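View pics/wrist0.png

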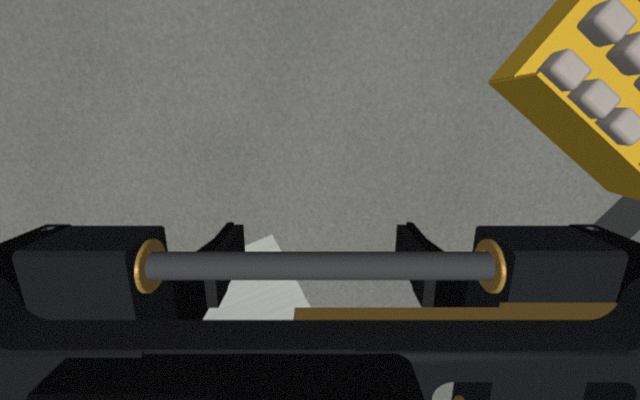

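The top view shows the stand with the black gauge at about (215,251), the turquoise look-alike at (220,203), the block at (339,229) and the key at (431,262). The bottle, bowl and cast lie along the far edge. Next I'll get coarse yaws from the point cloud.

```bash
python3 - <<'E'
from h import *
for n in ['top']:
    c=robot.camera(n); P=cloud(c)
    def rect(name,cx,cy,r,zlo,zhi):
        m=(np.hypot(P[...,0]-cx,P[...,1]-cy)<r)&(P[...,2]>zlo)&(P[...,2]<zhi)
        p=P[m]; 
        if len(p)<5: print(name,len(p));return
        (c0,s,a)=cv2.minAreaRect((p[:,:2]*1000).astype(np.float32))
        print(name,len(p),np.round(c0,1),np.round(s,1),round(a,1),'z',np.round(np.percentile(p[:,2],[5,50,95]),4), 'med',np.round(np.median(p[:,:2],0),3))
    rect('stand',.49,.24,.07,.012,.12); rect('standall',.49,.24,.07,.004,.12)
    rect('gauge',.49,.24,.07,.05,.12)
    rect('block',.53,-.02,.13,.02,.06);rect('holder',.53,-.02,.13,.005,.06)
    rect('key',.453,-.22,.06,.008,.08); rect('keytab',.453,-.22,.06,.03,.08)
    im=c['color'][:,:,::-1]
    cv2.imwrite('pics/z1.png',np.hstack([cv2.resize(im[220:280,180:260],(400,300),interpolation=3),cv2.resize(im[230:290,395:475],(400,300),interpolation=3)]))
    cv2.imwrite('pics/z2.png',cv2.resize(im[195:265,295:385],(720,560),interpolation=3))
E
```

```text
stand 669 [488.4 256.9] [40.  83.8] 11.1 z [0.0247 0.0397 0.0906] med [0.49  0.246]
standall 1005 [493.1 239.1] [106.9 132.8] 2.5 z [0.0045 0.0304 0.0901] med [0.491 0.248]
gauge 214 [489.2 257.2] [23.8 30.9] 12.2 z [0.058  0.0885 0.0922] med [0.49  0.254]
block 2182 [532.5 -17.8] [105.6 139.4] 2.1 z [0.0235 0.0308 0.0341] med [ 0.532 -0.021]
holder 2997 [545.7 -24. ] [235.4 205.6] 39.1 z [0.0131 0.0298 0.0337] med [ 0.532 -0.017]
key 174 [ 450.2 -223.6] [60.6 12.6] 22.4 z [0.0099 0.0426 0.0534] med [ 0.452 -0.22 ]
keytab 100 [ 450.6 -223.5] [30.2 12.4] 23.2 z [0.0352 0.0505 0.0539] med [ 0.452 -0.222]
```

View pics/z1.png

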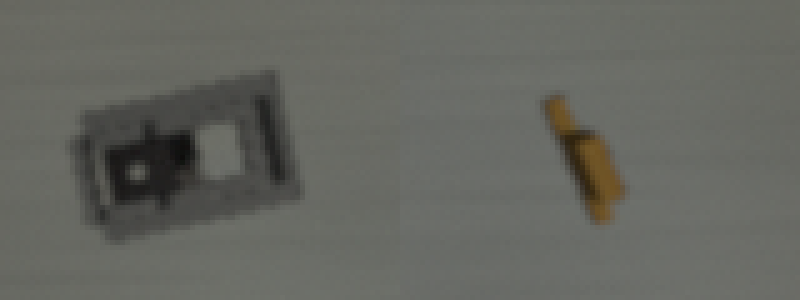

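View pics/z2.png

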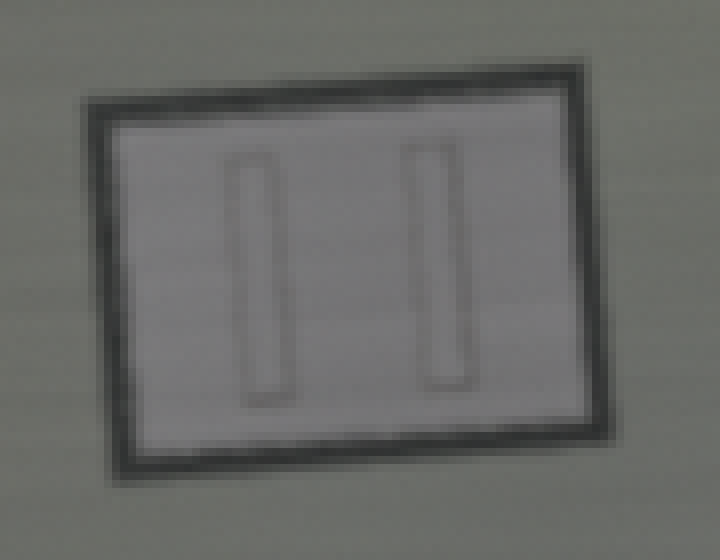

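```bash
cat >> h.py <<'E'
def plan(p,ydir_deg=None):
    """shift/turn in tool axes (cm, rad) from measured pose to p, vertical tool, jaw axis at ydir (mod 180)"""
    o=robot.get_obs(); R0=Rn.from_quat(o['tool_rot']); M=R0.as_matrix()
    d=M.T@(np.array(p)-o['position'])*100
    cur=np.degrees(np.arctan2(M[1,1],M[0,1]))
    if ydir_deg is None: ydir_deg=cur
    k=(ydir_deg-cur+90)%180-90; a=np.radians(cur+k)
    y=np.array([np.cos(a),np.sin(a),0]); z=np.array([0,0,-1.]); x=np.cross(y,z)
    Rt=Rn.from_matrix(np.stack([x,y,z],1)); rv=(R0.inv()*Rt).as_rotvec()
    print('t',round(float(o['time']),2),'pos',np.round(o['position'],4),'y',round(cur,2),'tilt',np.round(np.degrees(np.arccos(-M[2,2])),2),'F',np.round(o['ft_force'],2),'w',round(float(o['grip_width']),4))
    print('cm',np.round(d,2),'rv',np.round(rv,3))
E
python3 -c "
from h import *
plan([.489,.257,.16],12.2)"
```

```text
t 1.85 pos [0.2558 0.5702 0.2225] y 65.83 tilt 0.0 F [-0.68  0.38  0.33] w 0.0872
cm [-34.1  -19.03   6.25] rv [-0.    -0.     0.936]
```

>>> send_rows([
  {"tx": -34.1, "ty": -19.0, "tz": 6.2, "rz": 0.936},
  {"tx": -34.1, "ty": -19.0, "tz": 6.2, "rz": 0.936},
  {"tx": -34.1, "ty": -19.0, "tz": 6.2, "rz": 0.936},
  {"tx": -34.1, "ty": -19.0, "tz": 6.2, "rz": 0.936},
  {"tx": -34.1, "ty": -19.0, "tz": 6.2, "rz": 0.936},
], claw=6.0)

```text
schema error: expected keys tx, ty, tz, rx, ry, rz
```

```bash
python3 -c "
from h import *
plan([.489,.257,.16],12.2)"
```

```text
t 1.85 pos [0.2558 0.5702 0.2225] y 65.83 tilt 0.0 F [-0.68  0.38  0.33] w 0.0872
cm [-34.1  -19.03   6.25] rv [-0.    -0.     0.936]
```

>>> send_rows([
  {"tx": -34.1, "ty": -19.0, "tz": 6.2, "rx": 0, "ry": 0, "rz": 0.936},
  {"tx": -34.1, "ty": -19.0, "tz": 6.2, "rx": 0, "ry": 0, "rz": 0.936},
  {"tx": -34.1, "ty": -19.0, "tz": 6.2, "rx": 0, "ry": 0, "rz": 0.936},
  {"tx": -34.1, "ty": -19.0, "tz": 6.2, "rx": 0, "ry": 0, "rz": 0.936},
  {"tx": -34.1, "ty": -19.0, "tz": 6.2, "rx": 0, "ry": 0, "rz": 0.936},
], claw=6.0)

```text
time: 2.27
position: [0.3796, 0.4039, 0.1898]
tool_rot: [0.502, 0.865, 0.0, 0.0]
ft_force: [0.5, -0.2, 0.0]
grip_width: 0.0637
```

```bash
python3 -c "
from h import *
plan([.489,.257,.16],12.2)"
```

```text
t 2.27 pos [0.3796 0.4039 0.1898] y 29.72 tilt 0.04 F [ 0.47 -0.19  0.01] w 0.0637
cm [-18.18   2.22   2.98] rv [ 0.001 -0.     0.306]
```

>>> send_rows([
  {"tx": -18.2, "ty": 2.2, "tz": 3.0, "rx": 0, "ry": 0, "rz": 0.306},
  {"tx": -18.2, "ty": 2.2, "tz": 3.0, "rx": 0, "ry": 0, "rz": 0.306},
  {"tx": -18.2, "ty": 2.2, "tz": 3.0, "rx": 0, "ry": 0, "rz": 0.306},
  {"tx": -18.2, "ty": 2.2, "tz": 3.0, "rx": 0, "ry": 0, "rz": 0.306},
  {"tx": -18.2, "ty": 2.2, "tz": 3.0, "rx": 0, "ry": 0, "rz": 0.306},
])

```text
time: 2.68
position: [0.492, 0.255, 0.1594]
tool_rot: [0.627, 0.779, 0.0, 0.001]
ft_force: [-0.4, -0.7, -0.2]
grip_width: 0.0598
```

```bash
python3 - <<'E'
from h import *
plan([.489,.257,.16],12.2)
o=robot.get_obs();c=robot.camera('wrist');save(c,'w1.png');plan([.489,.257,.16],12.2)
P=cloud(c,o)
for nm,lo,hi in [('gauge',.06,.1),('pads/foot',.026,.05),('foot',.035,.041),('lips',.0405,.05),('base',.004,.012)]:
    m=(np.hypot(P[...,0]-.489,P[...,1]-.257)<.06)&(P[...,2]>lo)&(P[...,2]<hi)
    p=P[m]
    if len(p)<5: continue
    print(nm,len(p),[np.round(x,1) for x in cv2.minAreaRect((p[:,:2]*1000).astype(np.float32))],np.round(np.percentile(p[:,2],[5,50,95]),4))
E
```

```text
t 2.68 pos [0.492  0.255  0.1594] y 12.3 tilt 0.11 F [-0.38 -0.74 -0.16] w 0.0598
cm [ 0.26 -0.25 -0.06] rv [0.001 0.001 0.002]
t 2.73 pos [0.4933 0.2537 0.1591] y 12.21 tilt 0.17 F [ 1.46 -1.36  0.04] w 0.0596
cm [ 0.42 -0.35 -0.09] rv [0.002 0.002 0.   ]
gauge 1289 [array([489. , 258.8]), array([23.8, 30.8]), np.float64(11.8)] [0.0694 0.0899 0.0916]
pads/foot 1876 [array([488.5, 257. ]), array([39.9, 83.2]), np.float64(11.0)] [0.0293 0.0395 0.0428]
foot 609 [array([488.7, 257. ]), array([39.6, 83.1]), np.float64(11.0)] [0.0362 0.0399 0.0409]
lips 673 [array([488.8, 257. ]), array([39.2, 83.1]), np.float64(11.1)] [0.0406 0.0419 0.0434]
base 1713 [array([488.8, 257.1]), array([59.6, 90.2]), np.float64(10.8)] [0.0049 0.0062 0.0075]
```

View pics/w1.png

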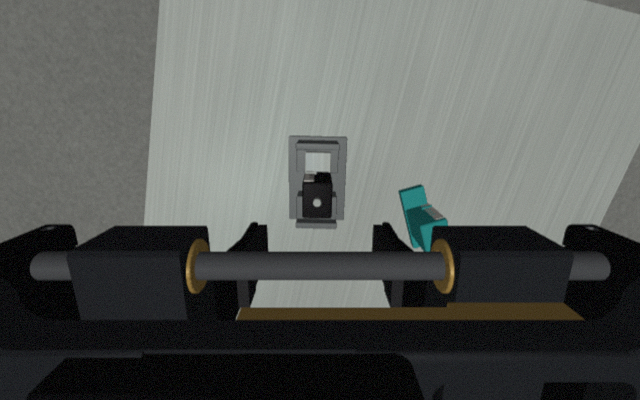

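```bash
python3 -c "
from h import *
robot.camera('top')
plan([.489,.258,.10],11.8)"
```

```text
t 2.78 pos [0.4914 0.2558 0.1594] y 12.18 tilt 0.05 F [-0.15  0.07  0.66] w 0.06
cm [ 0.27 -0.19  5.94] rv [0.001 0.001 0.007]
```

>>> send_rows([
  {"tx": 0.27, "ty": -0.19, "tz": 3.0, "rx": 0, "ry": 0, "rz": 0.007},
  {"tx": 0.27, "ty": -0.19, "tz": 5.9, "rx": 0, "ry": 0, "rz": 0.007},
  {"tx": 0.27, "ty": -0.19, "tz": 5.9, "rx": 0, "ry": 0, "rz": 0.007},
  {"tx": 0.27, "ty": -0.19, "tz": 5.9, "rx": 0, "ry": 0, "rz": 0.007},
])

```text
time: 3.12
position: [0.4847, 0.2614, 0.1]
tool_rot: [0.628, 0.778, -0.002, -0.001]
ft_force: [-0.9, 0.2, 0.9]
grip_width: 0.0599
```

```bash
python3 - <<'E'
from h import *
plan([.489,.258,.049],11.8)
o=robot.get_obs();c=robot.camera('wrist');save(c,'w2.png');plan([.489,.258,.049],11.8)
P=cloud(c,o)
m=(np.hypot(P[...,0]-.489,P[...,1]-.257)<.03)&(P[...,2]>.08)&(P[...,2]<.1)
p=P[m];print(len(p),[np.round(x,1) for x in cv2.minAreaRect((p[:,:2]*1000).astype(np.float32))],np.round(np.percentile(p[:,2],[5,50,95]),4))
E
```

```text
t 3.12 pos [0.4847 0.2614 0.1   ] y 12.15 tilt 0.23 F [-0.92  0.17  0.9 ] w 0.0599
cm [-0.43  0.37  5.1 ] rv [-0.004  0.     0.006]
t 3.17 pos [0.4861 0.2618 0.1013] y 12.16 tilt 0.02 F [0.15 0.04 0.67] w 0.0602
cm [-0.43  0.2   5.23] rv [-0.    -0.     0.006]
1523 [array([495.1, 263.7]), array([38.4, 23.4]), np.float64(11.4)] [0.0842 0.09   0.0942]
```

View pics/w2.png

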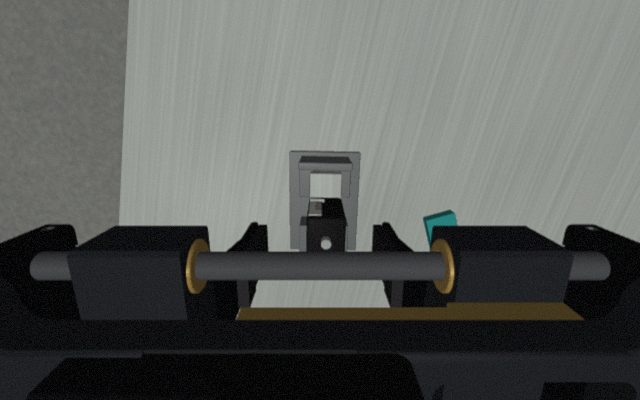

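>>> send_rows([
  {"tx": -0.4, "ty": 0.25, "tz": 2.0, "rx": 0, "ry": 0, "rz": 0.006},
  {"tx": -0.4, "ty": 0.25, "tz": 4.0, "rx": 0, "ry": 0, "rz": 0.006},
  {"tx": -0.4, "ty": 0.25, "tz": 5.2, "rx": 0, "ry": 0, "rz": 0.006},
  {"tx": -0.4, "ty": 0.25, "tz": 5.2, "rx": 0, "ry": 0, "rz": 0.006},
])

```text
time: 3.5
position: [0.4894, 0.258, 0.0488]
tool_rot: [0.631, 0.776, -0.0, -0.0]
ft_force: [0.2, -0.1, 0.4]
grip_width: 0.0597
```

```bash
python3 - <<'E'
from h import *
plan([.489,.258,.049],11.8)
robot.camera('top')
plan([.489,.258,.049],11.8)
E
```

```text
t 3.5 pos [0.4894 0.258  0.0488] y 11.78 tilt 0.05 F [ 0.2  -0.1   0.37] w 0.0597
cm [ 0.01 -0.04 -0.02] rv [-0.001 -0.    -0.   ]
t 3.55 pos [0.49   0.2582 0.0497] y 11.79 tilt 0.04 F [-0.52 -0.01  0.95] w 0.06
cm [ 0.   -0.1   0.07] rv [ 0.001 -0.    -0.   ]
```

>>> send_rows([
  {"tx": 0, "ty": 0, "tz": 0, "rx": 0, "ry": 0, "rz": 0},
  {"tx": 0, "ty": 0, "tz": 0, "rx": 0, "ry": 0, "rz": 0},
  {"tx": 0, "ty": 0, "tz": 0, "rx": 0, "ry": 0, "rz": 0},
  {"tx": 0, "ty": 0, "tz": 0, "rx": 0, "ry": 0, "rz": 0},
  {"tx": 0, "ty": 0, "tz": 0, "rx": 0, "ry": 0, "rz": 0},
], claw=1.8, squeeze=45)

```text
time: 3.97
position: [0.4901, 0.2577, 0.0496]
tool_rot: [0.631, 0.776, 0.001, 0.0]
ft_force: [0.2, 0.5, -0.4]
grip_width: 0.0345
```

```bash
python3 - <<'E'
from h import *
plan([.489,.258,.049],11.8)
E
```

```text
t 3.97 pos [0.4901 0.2577 0.0496] y 11.75 tilt 0.07 F [ 0.23  0.47 -0.38] w 0.0345
cm [ 0.05 -0.11  0.06] rv [ 0.001 -0.    -0.001]
```

>>> send_rows([
  {"tx": 0, "ty": 0, "tz": 0, "rx": 0, "ry": 0, "rz": 0},
  {"tx": 0, "ty": 0, "tz": 0, "rx": 0, "ry": 0, "rz": 0},
  {"tx": 0, "ty": 0, "tz": 0, "rx": 0, "ry": 0, "rz": 0},
  {"tx": 0, "ty": 0, "tz": 0, "rx": 0, "ry": 0, "rz": 0},
  {"tx": 0, "ty": 0, "tz": 0, "rx": 0, "ry": 0, "rz": 0},
])

```text
time: 4.38
position: [0.4896, 0.2574, 0.0489]
tool_rot: [0.631, 0.776, -0.0, -0.0]
ft_force: [-1.2, 0.6, 1.8]
grip_width: 0.0241
```

```bash
python3 - <<'E'
from h import *
o=robot.get_obs();print(o['position'],o['ft_force'],o['grip_width'],o['moment'])
E
```

```text
[0.48956534 0.25744011 0.04894495] [-1.16023694  0.5536329   1.83427213] 0.02406810627316166 [-0.14178205  0.21510938  0.06008116]
```

>>> send_rows([
  {"tx": 0, "ty": 0, "tz": -2, "rx": 0, "ry": 0, "rz": 0},
  {"tx": 0, "ty": 0, "tz": -5, "rx": 0, "ry": 0, "rz": 0},
  {"tx": 0, "ty": 0, "tz": -9, "rx": 0, "ry": 0, "rz": 0},
  {"tx": 0, "ty": 0, "tz": -9, "rx": 0, "ry": 0, "rz": 0},
])

```text
time: 4.72
position: [0.4941, 0.259, 0.1447]
tool_rot: [0.631, 0.776, 0.005, 0.004]
ft_force: [1.6, 0.7, -1.4]
grip_width: 0.0239
```

```bash
python3 - <<'E'
from h import *
o=robot.get_obs();c=robot.camera('wrist');save(c,'w3.png')
plan([.5325,.06,.14],2.5)
E
```

```text
t 4.77 pos [0.4929 0.2585 0.1423] y 11.74 tilt 0.53 F [ 0.43  0.52 -2.6 ] w 0.0232
cm [-20.24  -0.16   0.21] rv [ 0.009 -0.002  0.161]
```

View pics/w3.png

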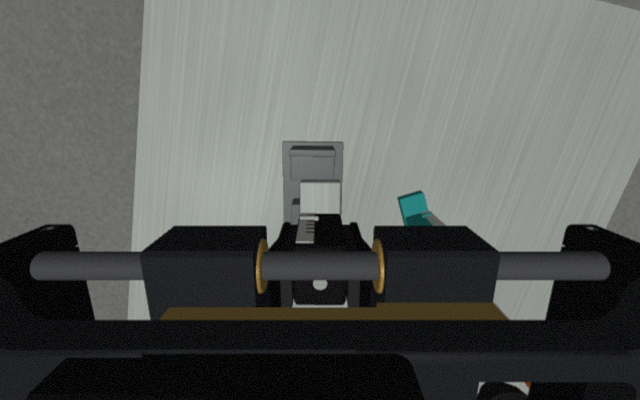

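>>> send_rows([
  {"tx": -17, "ty": -0.7, "tz": 0.2, "rx": 0, "ry": 0, "rz": 0.161},
  {"tx": -17, "ty": -0.7, "tz": 0.2, "rx": 0, "ry": 0, "rz": 0.161},
  {"tx": -17, "ty": -0.7, "tz": 0.2, "rx": 0, "ry": 0, "rz": 0.161},
  {"tx": -17, "ty": -0.7, "tz": 0.2, "rx": 0, "ry": 0, "rz": 0.161},
  {"tx": -17, "ty": -0.7, "tz": 0.2, "rx": 0, "ry": 0, "rz": 0.161},
])

```text
time: 5.18
position: [0.5187, 0.0835, 0.1355]
tool_rot: [0.693, 0.721, -0.001, 0.001]
ft_force: [-0.2, 0.5, -1.2]
grip_width: 0.0236
```

>>> send_rows([
  {"tx": 0, "ty": 0, "tz": 0, "rx": 0, "ry": 0, "rz": 0},
  {"tx": 0, "ty": 0, "tz": 0, "rx": 0, "ry": 0, "rz": 0},
  {"tx": 0, "ty": 0, "tz": 0, "rx": 0, "ry": 0, "rz": 0},
])

```text
time: 5.43
position: [0.5164, 0.0908, 0.136]
tool_rot: [0.691, 0.723, -0.001, -0.001]
ft_force: [0.9, 0.0, -2.9]
grip_width: 0.0233
```

```bash
python3 - <<'E'
from h import *
plan([.5325,.06,.14],2.5)
o=robot.get_obs();c=robot.camera('wrist');save(c,'w4.png')
cv2.imwrite('pics/w4z.png',cv2.resize(c['color'][60:260,210:440,::-1],(690,600),interpolation=3))
for l in ['slot_left','slot_right','gauge_foot','gauge_grip']:
    for r in robot.tip_of(l,'wrist'): print(l,round(r['p'],2),np.round(r['xy'],1),toW(c,r['xy'],obs=o))
P=cloud(c,o); np.save('P4.npy',P); np.save('C4.npy',c['color'])
m=(np.abs(P[...,0]-.5325)<.1)&(P[...,1]<.08)&(P[...,1]>-.12)&(P[...,2]>.028)&(P[...,2]<.045)
p=P[m];print(len(p),[np.round(x,1) for x in cv2.minAreaRect((p[:,:2]*1000).astype(np.float32))],np.round(np.percentile(p[:,2],[5,25,50,75,95]),4))
E
```

```text
t 5.43 pos [0.5164 0.0908 0.136 ] y 2.58 tilt 0.13 F [ 0.92  0.05 -2.88] w 0.0233
cm [-3.15  1.46 -0.4 ] rv [-0.002 -0.001  0.001]
gauge_foot 0.79 [425.7  13.3] [0.587996   0.23582916 0.04656621]
gauge_foot 0.66 [322.2 228.2] [0.51693806 0.1066613  0.15697034]
gauge_grip 0.79 [319.7 252.7] [0.5150356  0.12428972 0.22042191]
172 [array([541.8,  -2.1]), array([105.1,  41.2]), np.float64(44.0)] [0.0305 0.0314 0.0318 0.0322 0.0329]
```

View pics/w4z.png

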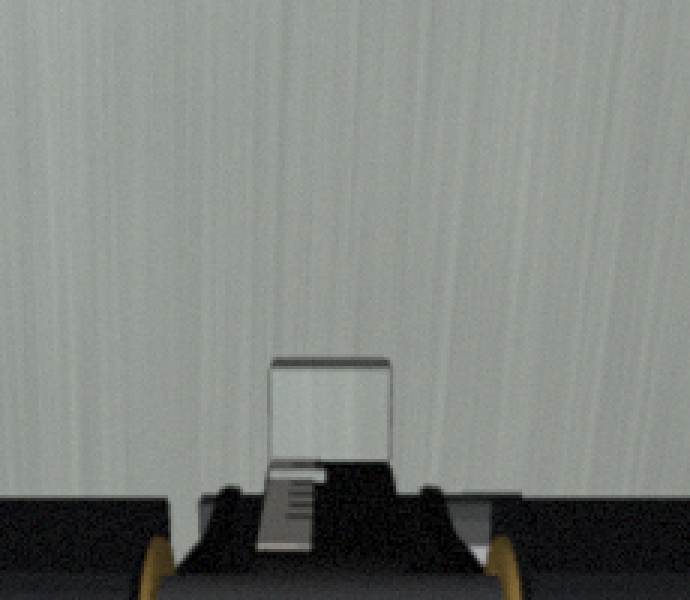

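```bash
python3 - <<'E'
from h import *
plan([.5325,-.11,.19],2.5)
E
```

```text
t 5.68 pos [0.5172 0.0909 0.1368] y 2.64 tilt 0.01 F [ 0.19  0.16 -1.66] w 0.0241
cm [-20.14   0.6   -5.32] rv [-0.    -0.     0.002]
```

>>> send_rows([
  {"tx": -20.1, "ty": 0.6, "tz": -5.3, "rx": 0, "ry": 0, "rz": 0},
  {"tx": -20.1, "ty": 0.6, "tz": -5.3, "rx": 0, "ry": 0, "rz": 0},
  {"tx": -20.1, "ty": 0.6, "tz": -5.3, "rx": 0, "ry": 0, "rz": 0},
  {"tx": -20.1, "ty": 0.6, "tz": -5.3, "rx": 0, "ry": 0, "rz": 0},
  {"tx": -20.1, "ty": 0.6, "tz": -5.3, "rx": 0, "ry": 0, "rz": 0},
])

```text
time: 6.1
position: [0.5323, -0.1119, 0.1905]
tool_rot: [0.691, 0.723, 0.0, 0.0]
ft_force: [1.5, -0.6, -1.6]
grip_width: 0.0236
```

>>> send_rows([
  {"tx": 0, "ty": 0, "tz": 0, "rx": 0, "ry": 0, "rz": 0},
  {"tx": 0, "ty": 0, "tz": 0, "rx": 0, "ry": 0, "rz": 0},
  {"tx": 0, "ty": 0, "tz": 0, "rx": 0, "ry": 0, "rz": 0},
  {"tx": 0, "ty": 0, "tz": 0, "rx": 0, "ry": 0, "rz": 0},
])

```text
time: 6.43
position: [0.5314, -0.109, 0.1893]
tool_rot: [0.691, 0.723, -0.0, -0.001]
ft_force: [-0.2, -0.0, -2.3]
grip_width: 0.0237
```

```bash
python3 - <<'E'
from h import *
o=robot.get_obs();c=robot.camera('wrist');save(c,'w5.png')
plan([.5325,-.02,.14],2.5)
for l in ['slot_left','slot_right']:
    for r in robot.tip_of(l,'wrist'): print(l,round(r['p'],2),np.round(r['xy'],1),toW(c,r['xy'],obs=o))
P=cloud(c,o); np.save('P5.npy',P); np.save('C5.npy',c['color']);np.save('o5.npy',np.r_[o['position'],o['tool_rot']])
m=(np.abs(P[...,0]-.5325)<.1)&(np.abs(P[...,1]+.02)<.09)&(P[...,2]>.02)&(P[...,2]<.045)
p=P[m];print(len(p),[np.round(x,1) for x in cv2.minAreaRect((p[:,:2]*1000).astype(np.float32))],np.round(np.percentile(p[:,2],[5,25,50,75,95]),4))
E
```

```text
t 6.48 pos [ 0.5315 -0.1089  0.1893] y 2.65 tilt 0.13 F [ 0.38  1.25 -1.93] w 0.0237
cm [8.87 0.52 4.94] rv [-0.002 -0.001  0.003]
11450 [array([530., -17.]), array([102. , 134.3]), np.float64(3.8)] [0.0246 0.0311 0.0317 0.0323 0.0331]
```

View pics/w5.png

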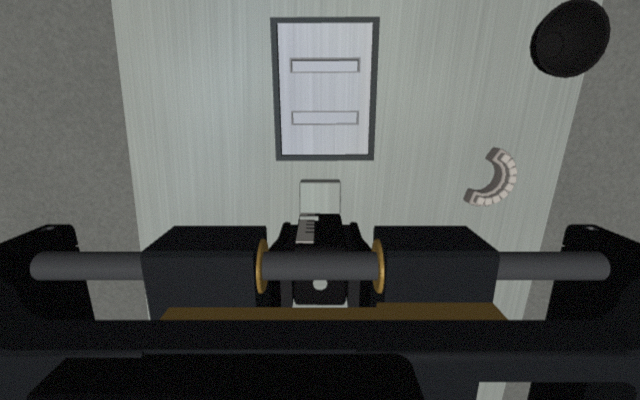

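The wrist view shows the whole block, with slots at about (325,65) and (325,118). The held gauge fills the bottom of the picture. I'll measure the slots from the depth map.

```bash
python3 - <<'E'
from h import *
P=np.load('P5.npy');C=np.load('C5.npy')
# plane fit top
m=np.zeros((400,640),bool); m[80:105,290:362]=1
A=np.c_[P[m][:,:2],np.ones(m.sum())]; co=np.linalg.lstsq(A,P[m][:,2],rcond=None)[0]; print('plane',co,'z ctr',co@[.5325,-.018,1], 'std',np.std(P[m][:,2]-A@co))
dz=P[...,2]-(P[...,:2]@co[:2]+co[2])
for nm,(v0,v1) in {'far(+y)':(52,78),'near(-y)':(104,132)}.items():
    s=np.zeros((400,640),bool); s[v0:v1,283:368]=1
    q=s&(dz<-.003)&(dz>-.02)
    p=P[q]; print(nm,q.sum(),np.round(np.percentile(dz[q],[5,25,50,75,95])*1000,1),[np.round(x,1) for x in cv2.minAreaRect((p[:,:2]*1000).astype(np.float32))], np.round(np.median(p,0),4))
cv2.imwrite('pics/w5z.png',cv2.resize(C[5:170,260:390,::-1],(520,660)[0:2],interpolation=3)[:600])
d=np.clip((dz+.015)/.02*255,0,255).astype(np.uint8); cv2.imwrite('pics/w5d.png',cv2.resize(d[5:170,260:390],(468,594),interpolation=0))
E
```

```text
plane [ 0.00782742 -0.49741843  0.01985698] z ctr 0.03297861644038203 std 0.019621542673420346
far(+y) 17 [-4.4 -4.  -3.5 -3.2 -3. ] [array([516.5,   3.7]), array([37.8,  2.1]), np.float64(0.7)] [0.5191 0.0038 0.0185]
near(-y) 1905 [-19.7 -18.3 -16.2  -9.5  -7.1] [array([533.5, -43. ]), array([86.5, 26.7]), np.float64(2.5)] [ 0.5351 -0.0403  0.0317]
```

View pics/w5z.png

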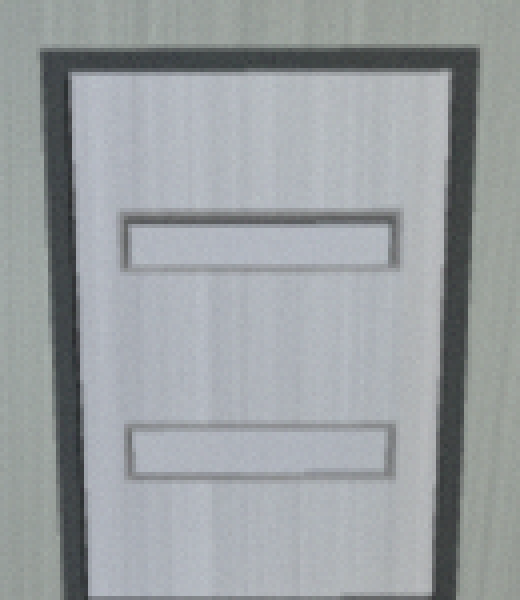

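View pics/w5d.png

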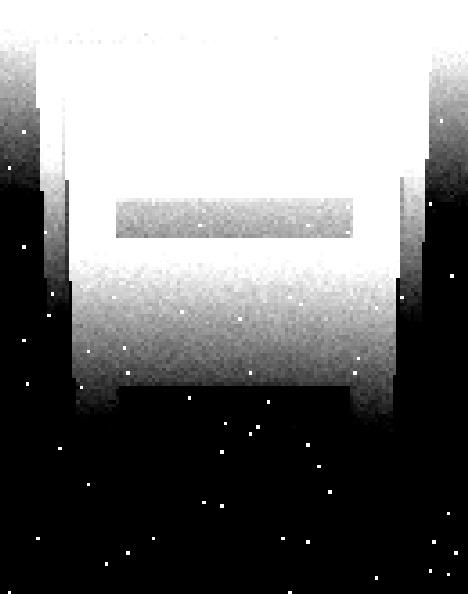

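```bash
python3 - <<'E'
from h import *
P=np.load('P5.npy')
ok=(P[...,2]>.01)&(P[...,2]<.05)
m=np.zeros((400,640),bool); m[82:102,292:360]=1; m[28:54,292:360]=1; m[130:150,292:360]=1; m&=ok
A=np.c_[P[m][:,:2]-[.5325,-.018],np.ones(m.sum())]; co=np.linalg.lstsq(A,P[m][:,2],rcond=None)[0]; print('plane',co,'std',np.std(P[m][:,2]-A@co))
dz=P[...,2]-((P[...,:2]-[.5325,-.018])@co[:2]+co[2])
for nm,(v0,v1) in {'far(+y)':(52,78),'near(-y)':(104,132)}.items():
    s=np.zeros((400,640),bool); s[v0:v1,283:368]=1; s&=ok
    q=s&(dz<-.0035)
    p=P[q]; print(nm,q.sum(),np.round(np.percentile(dz[q],[5,25,50,75,95])*1000,1),[np.round(x,1) for x in cv2.minAreaRect((p[:,:2]*1000).astype(np.float32))], np.round(np.mean(p,0),4))
q=ok&(dz>-.004)&(dz<.004)&(np.abs(P[...,0]-.5325)<.1)&(np.abs(P[...,1]+.02)<.1)
_,lab,st,_=cv2.connectedComponentsWithStats(q.astype(np.uint8)); k=1+np.argmax(st[1:,4]); p=P[lab==k]
print('top',len(p),[np.round(x,1) for x in cv2.minAreaRect((p[:,:2]*1000).astype(np.float32))])
E
```

```text
plane [ 2.68746686e-04 -9.29134301e-05  3.18897258e-02] std 0.0007434505208104767
far(+y) 789 [-13.2 -12.5 -11.9 -11.2  -5.1] [array([530.4,   8.4]), array([66.3, 10. ]), np.float64(2.3)] [0.5305 0.0087 0.0206]
near(-y) 701 [-8.3 -7.5 -7.  -6.5 -5.7] [array([533.1, -42.6]), array([65.9, 10.1]), np.float64(2.6)] [ 0.533  -0.0425  0.0249]
top 10362 [array([531.7, -17.3]), array([ 90.3, 124.1]), np.float64(2.8)]
```

```bash
python3 - <<'E'
from h import *
P=np.load('P5.npy');o=np.load('o5.npy')
Q=(P-o[:3])@Rn.from_quat(o[3:]).as_matrix()*1000
m=np.zeros((400,640),bool); m[170:215,285:355]=1
q=m&(Q[...,2]>-2)&(Q[...,2]<25)
p=Q[q];print(len(p),[np.round(x,1) for x in cv2.minAreaRect(p[:,:2].astype(np.float32))],np.percentile(p[:,2],[5,50,95]),np.percentile(p[:,0],[1,50,99]),np.percentile(p[:,1],[1,50,99]))
for v in range(176,190): print(v,np.round(Q[v,320],1))
E
```

```text
1451 [array([23.4, -0.1]), array([19.5, 24. ]), np.float64(0.1)] [ 3.78547917  8.9591016  12.39682337] [14.18148823 23.91540433 32.89613871] [-11.65867683   0.1041878   11.59292609]
176 [ -1.5   0.3 188.9]
177 [ -2.6   0.3 188.3]
178 [ -3.7   0.3 187.9]
179 [32.6  0.1 16.6]
180 [32.7  0.1 13.1]
181 [32.7  0.1 10.6]
182 [32.4  0.1  9.2]
183 [32.   0.1  8.6]
184 [31.3  0.1  8.9]
185 [30.8  0.1  8.8]
186 [30.   0.1  9.3]
187 [29.6  0.1  8.4]
188 [28.9  0.1  9.1]
189 [28.3  0.1  8.9]
```

```bash
python3 - <<'E'
from h import *
plan([.5305,.0075,.085],2.7)
E
```

```text
t 6.58 pos [ 0.5319 -0.1092  0.1894] y 2.66 tilt 0.08 F [-0.67 -0.73 -2.55] w 0.0237
cm [11.65  0.41 10.45] rv [-0.001 -0.001 -0.001]
```

>>> send_rows([
  {"tx": 3.5, "ty": 0.41, "tz": 2.5, "rx": 0, "ry": 0, "rz": 0},
  {"tx": 7, "ty": 0.41, "tz": 5.0, "rx": 0, "ry": 0, "rz": 0},
  {"tx": 10, "ty": 0.41, "tz": 7.5, "rx": 0, "ry": 0, "rz": 0},
  {"tx": 11.65, "ty": 0.41, "tz": 9.5, "rx": 0, "ry": 0, "rz": 0},
  {"tx": 11.65, "ty": 0.41, "tz": 10.45, "rx": 0, "ry": 0, "rz": 0},
])

```text
time: 7.0
position: [0.528, 0.0105, 0.0827]
tool_rot: [0.689, 0.724, -0.002, -0.003]
ft_force: [-1.0, -0.0, -2.5]
grip_width: 0.0236
```

>>> send_rows([
  {"tx": 0, "ty": 0, "tz": 0, "rx": 0, "ry": 0, "rz": 0},
  {"tx": 0, "ty": 0, "tz": 0, "rx": 0, "ry": 0, "rz": 0},
  {"tx": 0, "ty": 0, "tz": 0, "rx": 0, "ry": 0, "rz": 0},
])

```text
time: 7.25
position: [0.5327, 0.0048, 0.0863]
tool_rot: [0.692, 0.722, 0.001, 0.001]
ft_force: [0.5, 0.2, -1.6]
grip_width: 0.0239
```

```bash
python3 - <<'E'
from h import *
plan([.5305,.0075,.058],2.7)
c=robot.camera('side');plan([.5305,.0075,.058],2.7)
cv2.imwrite('pics/s6.png',cv2.resize(c['color'][170:270,220:360,::-1],(700,500),interpolation=3))
E
```

```text
t 7.25 pos [0.5327 0.0048 0.0863] y 2.5 tilt 0.16 F [ 0.46  0.16 -1.64] w 0.0239
cm [ 0.28 -0.22  2.83] rv [ 0.003  0.001 -0.004]
t 7.3 pos [0.5328 0.0046 0.0866] y 2.47 tilt 0.19 F [-0.31  0.22 -1.95] w 0.0236
cm [ 0.31 -0.23  2.86] rv [ 0.003  0.001 -0.004]
```

View pics/s6.png

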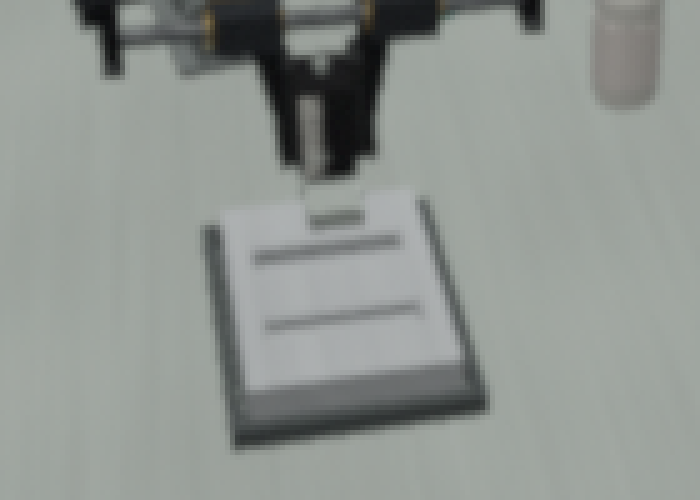

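>>> send_rows([
  {"tx": 0.28, "ty": -0.2, "tz": 1.3, "rx": 0, "ry": 0, "rz": 0},
  {"tx": 0.28, "ty": -0.2, "tz": 1.3, "rx": 0, "ry": 0, "rz": 0},
  {"tx": 0.28, "ty": -0.2, "tz": 1.3, "rx": 0, "ry": 0, "rz": 0},
  {"tx": 0.28, "ty": -0.2, "tz": 1.3, "rx": 0, "ry": 0, "rz": 0},
  {"tx": 0.28, "ty": -0.2, "tz": 1.3, "rx": 0, "ry": 0, "rz": 0},
])

```text
time: 7.72
position: [0.53, 0.0078, 0.0732]
tool_rot: [0.692, 0.722, 0.0, 0.001]
ft_force: [-0.1, -0.4, -1.3]
grip_width: 0.0239
```

```bash
python3 - <<'E'
from h import *
for i in range(4):
    plan([.5305,.0075,.058],2.7)
    c=robot.camera('wrist')
o=robot.get_obs()
save(c,'w7.png')
E
```

```text
t 7.72 pos [0.53   0.0078 0.0732] y 2.48 tilt 0.1 F [-0.07 -0.4  -1.3 ] w 0.0239
cm [-0.03  0.05  1.52] rv [ 0.002  0.    -0.004]
t 7.77 pos [0.5298 0.0079 0.0731] y 2.49 tilt 0.09 F [ 0.5  -0.69 -2.89] w 0.0239
cm [-0.05  0.06  1.51] rv [ 0.002  0.    -0.004]
t 7.82 pos [0.5297 0.008  0.073 ] y 2.5 tilt 0.07 F [ 0.39  0.57 -1.74] w 0.0236
cm [-0.06  0.07  1.5 ] rv [ 0.001  0.    -0.004]
t 7.87 pos [0.5296 0.0082 0.0728] y 2.51 tilt 0.06 F [ 0.74 -0.05 -2.52] w 0.0237
cm [-0.07  0.08  1.48] rv [ 0.001  0.    -0.003]
```

View pics/w7.png

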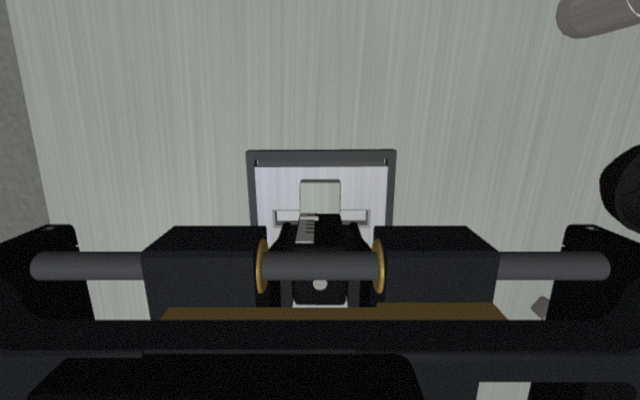

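```bash
python3 - <<'E'
from h import *
o=robot.get_obs();c=robot.camera('wrist')
P=cloud(c,o);Q=(P-o['position'])@Rn.from_quat(o['tool_rot']).as_matrix()*1000
top=np.zeros((400,640),bool);top[170:200,262:295]=1;top[170:200,348:382]=1
t=top&(Q[...,2]>30)&(Q[...,2]<60);zt=np.median(Q[t][:,2]);print('top tool z',zt, t.sum())
s=np.zeros((400,640),bool);s[203:240,265:378]=1
q=s&(Q[...,2]>zt+5)&(Q[...,2]<zt+16)
p=Q[q];print(len(p),np.median(p[:,2])-zt,'x',np.percentile(p[:,0],[1,50,99]),'y',np.percentile(p[:,1],[1,99]))
for u in (281,286,355,360):
    print(u,[(v,*np.round(Q[v,u],1)) for v in range(206,228,1)][::1])
plan([.5305,.0075,.058],2.7)
cv2.imwrite('pics/w8.png',cv2.resize(c['color'][145:245,240:400,::-1],(800,500),interpolation=3))
E
```

```text
top tool z 40.79691284579091 2003
613 11.746157929362397 x [-6.91325024 -3.50309371  1.31098765] y [-32.07628863  33.89085667]
281 [(206, np.float64(8.1), np.float64(-27.1), np.float64(40.6)), (207, np.float64(7.2), np.float64(-27.1), np.float64(41.0)), (208, np.float64(6.5), np.float64(-27.2), np.float64(41.0)), (209, np.float64(5.9), np.float64(-27.1), np.float64(40.6)), (210, np.float64(4.7), np.float64(-27.3), np.float64(41.9)), (211, np.float64(0.3), np.float64(-28.8), np.float64(53.0)), (212, np.float64(-0.3), np.float64(-28.8), np.float64(52.5)), (213, np.float64(-1.2), np.float64(-28.9), np.float64(52.7)), (214, np.float64(-1.9), np.float64(-28.8), np.float64(52.4)), (215, np.float64(-2.8), np.float64(-28.9), np.float64(53.0)), (216, np.float64(-3.7), np.float64(-29.0), np.float64(53.2)), (217, np.float64(-4.2), np.float64(-28.9), np.float64(52.5)), (218, np.float64(-5.4), np.float64(-29.1), np.float64(53.6)), (219, np.float64(-5.8), np.float64(-29.0), np.float64(52.3)), (220, np.float64(-6.8), np.float64(-29.1), np.float64(52.9)), (221, np.float64(-6.7), np.float64(-28.8), n
[... 3868 characters left out ...]
, np.float64(52.8)), (219, np.float64(-6.1), np.float64(30.1), np.float64(53.2)), (220, np.float64(-6.5), np.float64(30.0), np.float64(52.0)), (221, np.float64(-6.5), np.float64(29.8), np.float64(50.1)), (222, np.float64(-5.9), np.float64(29.3), np.float64(46.4)), (223, np.float64(-6.2), np.float64(29.1), np.float64(44.9)), (224, np.float64(-6.2), np.float64(28.8), np.float64(43.0)), (225, np.float64(-6.5), np.float64(28.7), np.float64(41.7)), (226, np.float64(-6.8), np.float64(28.6), np.float64(40.6)), (227, np.float64(-7.9), np.float64(28.7), np.float64(41.4))]
t 7.97 pos [0.5294 0.0083 0.0726] y 2.52 tilt 0.03 F [-0.66 -0.29 -1.89] w 0.0237
cm [-0.09  0.11  1.46] rv [ 0.     0.    -0.003]
```

View pics/w8.png

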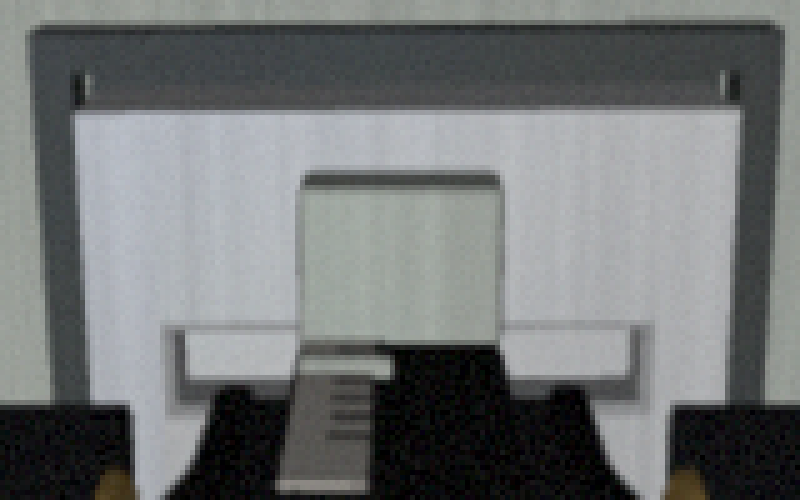

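>>> send_rows([
  {"tx": -0.16, "ty": 0.08, "tz": 0.4, "rx": 0, "ry": 0, "rz": -0.003},
  {"tx": -0.16, "ty": 0.08, "tz": 0.8, "rx": 0, "ry": 0, "rz": -0.003},
  {"tx": -0.16, "ty": 0.08, "tz": 1.1, "rx": 0, "ry": 0, "rz": -0.003},
  {"tx": -0.16, "ty": 0.08, "tz": 1.3, "rx": 0, "ry": 0, "rz": -0.003},
  {"tx": -0.16, "ty": 0.08, "tz": 1.4, "rx": 0, "ry": 0, "rz": -0.003},
])

```text
time: 8.38
position: [0.5297, 0.0069, 0.0577]
tool_rot: [0.69, 0.724, -0.0, -0.001]
ft_force: [0.4, -0.2, -1.7]
grip_width: 0.0238
```

```bash
python3 - <<'E'
from h import *
for i in range(3):
    o=robot.get_obs(); print(np.round(o['position'],4),np.round(o['ft_force'],2),np.round(o['moment'],2)); robot.camera('wrist')
E
```

```text
[0.5297 0.0069 0.0577] [ 0.41 -0.2  -1.66] [-0.05  0.07  0.02]
[0.5297 0.0069 0.0577] [ 0.23 -0.55 -0.61] [-0.08  0.07  0.03]
[0.5298 0.0069 0.0579] [-0.55 -1.07 -2.64] [-0.04  0.05  0.  ]
```

>>> send_rows([
  {"tx": 0, "ty": 0, "tz": 0.2, "rx": 0, "ry": 0, "rz": 0},
  {"tx": 0, "ty": 0, "tz": 0.4, "rx": 0, "ry": 0, "rz": 0},
  {"tx": 0, "ty": 0, "tz": 0.55, "rx": 0, "ry": 0, "rz": 0},
  {"tx": 0, "ty": 0, "tz": 0.55, "rx": 0, "ry": 0, "rz": 0},
])

```text
time: 8.87
position: [0.5304, 0.0068, 0.0529]
tool_rot: [0.69, 0.724, 0.0, 0.0]
ft_force: [-0.1, -0.5, 1.1]
grip_width: 0.0236
```

```bash
python3 - <<'E'
from h import *
for i in range(3):
    o=robot.get_obs(); print(np.round(o['position'],4),np.round(o['ft_force'],2),np.round(o['moment'],2)); robot.camera('wrist')
E
```

```text
[0.5304 0.0068 0.0529] [-0.07 -0.48  1.08] [-0.05  0.06  0.06]
[0.5304 0.0068 0.053 ] [-0.22  0.01  1.53] [-0.06  0.04  0.06]
[0.5304 0.0068 0.0531] [-0.33 -0.3  -0.17] [ 0.01  0.05 -0.04]
```

>>> send_rows([
  {"tx": 0, "ty": 0, "tz": 0.08, "rx": 0, "ry": 0, "rz": 0},
  {"tx": 0, "ty": 0, "tz": 0.16, "rx": 0, "ry": 0, "rz": 0},
  {"tx": 0, "ty": 0, "tz": 0.16, "rx": 0, "ry": 0, "rz": 0},
])

```text
time: 9.27
position: [0.5304, 0.0068, 0.0513]
tool_rot: [0.69, 0.724, 0.0, 0.0]
ft_force: [0.3, 0.1, 1.8]
grip_width: 0.0235
```

```bash
python3 - <<'E'
from h import *
for i in range(3):
    o=robot.get_obs(); print(np.round(o['position'],4),np.round(o['ft_force'],2),np.round(o['moment'],2)); robot.camera('wrist')
E
```

```text
[0.5304 0.0068 0.0513] [0.34 0.12 1.76] [-0.05 -0.05  0.01]
[0.5304 0.0068 0.0513] [0.08 0.01 2.54] [-0.04 -0.04  0.01]
[0.5304 0.0068 0.0514] [-0.    0.36  1.81] [ 0.03 -0.03 -0.02]
```

>>> send_rows([
  {"tx": 0, "ty": 0, "tz": 0.05, "rx": 0, "ry": 0, "rz": 0},
  {"tx": 0, "ty": 0, "tz": 0.05, "rx": 0, "ry": 0, "rz": 0},
])

```text
time: 9.58
position: [0.5304, 0.0068, 0.0508]
tool_rot: [0.69, 0.724, 0.0, 0.0]
ft_force: [0.7, 0.6, 2.1]
grip_width: 0.0235
```

```bash
python3 - <<'E'
from h import *
for i in range(3):
    o=robot.get_obs(); print(np.round(o['position'],4),np.round(o['ft_force'],2),np.round(o['moment'],2)); robot.camera('wrist')
E
```

```text
[0.5304 0.0068 0.0508] [0.7  0.63 2.06] [ 0.01 -0.14  0.01]
[0.5303 0.0068 0.0508] [0.18 0.79 1.84] [-0.01 -0.14  0.01]
[0.5304 0.0068 0.0508] [ 0.61 -0.77  1.12] [-0.04 -0.14 -0.02]
```

>>> send_rows([
  {"tx": 0, "ty": 0, "tz": 0.05, "rx": 0, "ry": 0, "rz": 0},
  {"tx": 0, "ty": 0, "tz": 0.05, "rx": 0, "ry": 0, "rz": 0},
])

```text
time: 9.9
position: [0.5304, 0.0068, 0.0506]
tool_rot: [0.69, 0.724, 0.0, 0.0]
ft_force: [0.1, 0.3, 4.3]
grip_width: 0.0234
```

```bash
python3 - <<'E'
from h import *
for i in range(3):
    o=robot.get_obs(); print(np.round(o['position'],4),np.round(o['ft_force'],2),np.round(o['moment'],2)); robot.camera('wrist')
E
```

```text
[0.5304 0.0068 0.0506] [0.06 0.28 4.28] [-0.04 -0.02 -0.04]
[0.5304 0.0068 0.0506] [-0.83  1.87  4.88] [ 0.02 -0.09  0.02]
[0.5304 0.0068 0.0506] [0.75 0.6  4.85] [ 0.   -0.1  -0.02]
```

>>> send_rows([
  {"tx": 0, "ty": 0, "tz": 0.05, "rx": 0, "ry": 0, "rz": 0},
  {"tx": 0, "ty": 0, "tz": 0.05, "rx": 0, "ry": 0, "rz": 0},
])

```text
time: 10.22
position: [0.5304, 0.0068, 0.0504]
tool_rot: [0.69, 0.724, 0.0, 0.0]
ft_force: [0.0, 0.7, 9.2]
grip_width: 0.0237
```

```bash
python3 - <<'E'
from h import *
for i in range(3):
    o=robot.get_obs(); print(np.round(o['position'],4),np.round(o['ft_force'],2),np.round(o['moment'],2)); robot.camera('wrist')
E
```

```text
[0.5304 0.0068 0.0504] [0.02 0.73 9.21] [-0.03  0.06 -0.06]
[0.5304 0.0068 0.0504] [0.28 0.39 8.59] [-0.02  0.03 -0.04]
[0.5304 0.0068 0.0504] [-0.04  0.05  7.19] [ 0.01  0.03 -0.04]
```

>>> send_rows([
  {"tx": 0, "ty": 0, "tz": 0.05, "rx": 0, "ry": 0, "rz": 0},
  {"tx": 0, "ty": 0, "tz": 0.05, "rx": 0, "ry": 0, "rz": 0},
  {"tx": 0, "ty": 0, "tz": 0.05, "rx": 0, "ry": 0, "rz": 0},
  {"tx": 0, "ty": 0, "tz": 0.05, "rx": 0, "ry": 0, "rz": 0},
])

```text
time: 10.7
position: [0.5304, 0.0068, 0.0503]
tool_rot: [0.69, 0.724, 0.0, 0.0]
ft_force: [0.2, 0.6, 9.6]
grip_width: 0.0235
```

```bash
python3 - <<'E'
from h import *
for i in range(4):
    o=robot.get_obs(); print(o['time'],np.round(o['position'],4),np.round(o['ft_force'],2),np.round(o['moment'],2)); c=robot.camera('wrist')
cv2.imwrite('pics/w9.png',cv2.resize(c['color'][185:285,260:380,::-1],(720,600),interpolation=3))
E
```

```text
10.7 [0.5304 0.0068 0.0503] [0.22 0.59 9.62] [0.01 0.15 0.02]
10.75 [0.5304 0.0068 0.0503] [-1.04  0.91 10.83] [0.   0.16 0.03]
10.8 [0.5303 0.0068 0.0502] [-0.58  1.25 11.3 ] [ 0.01  0.14 -0.06]
10.85 [0.5304 0.0068 0.0503] [-0.54  0.49 10.15] [-0.04  0.13 -0.01]
```

View pics/w9.png

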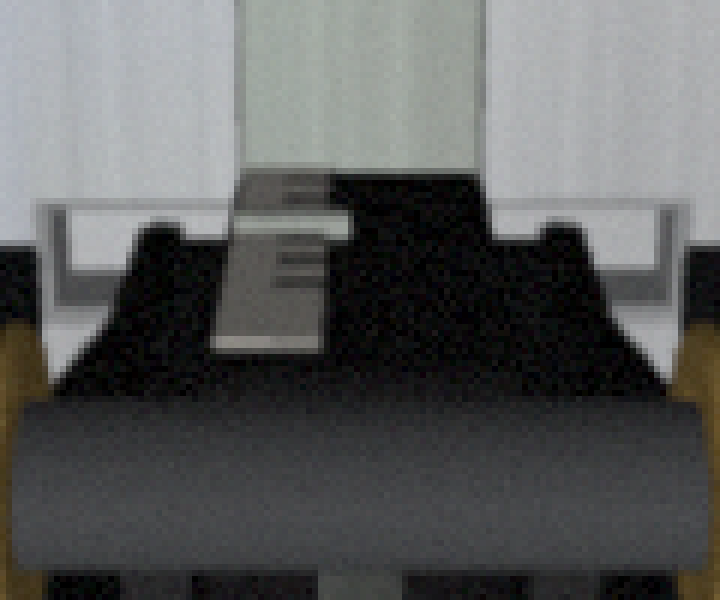

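>>> send_rows([
  {"tx": 0, "ty": 0, "tz": 0.06, "rx": 0, "ry": 0, "rz": 0},
  {"tx": 0, "ty": 0, "tz": 0.06, "rx": 0, "ry": 0, "rz": 0},
  {"tx": 0, "ty": 0, "tz": 0.06, "rx": 0, "ry": 0, "rz": 0},
  {"tx": 0, "ty": 0, "tz": 0.06, "rx": 0, "ry": 0, "rz": 0},
  {"tx": 0, "ty": 0, "tz": 0.06, "rx": 0, "ry": 0, "rz": 0},
])

```text
time: 11.32
position: [0.5304, 0.0068, 0.0501]
tool_rot: [0.69, 0.724, 0.0, 0.001]
ft_force: [-1.5, 0.3, 13.9]
grip_width: 0.0237
```

>>> send_rows([
  {"tx": 0, "ty": 0, "tz": 0, "rx": 0, "ry": 0, "rz": 0},
  {"tx": 0, "ty": 0, "tz": 0, "rx": 0, "ry": 0, "rz": 0},
  {"tx": 0, "ty": 0, "tz": 0, "rx": 0, "ry": 0, "rz": 0},
  {"tx": 0, "ty": 0, "tz": 0, "rx": 0, "ry": 0, "rz": 0},
  {"tx": 0, "ty": 0, "tz": 0, "rx": 0, "ry": 0, "rz": 0},
])

```text
time: 11.73
position: [0.5304, 0.0068, 0.0501]
tool_rot: [0.69, 0.724, 0.0, 0.0]
ft_force: [-2.4, -0.2, 14.1]
grip_width: 0.024
```

```bash
python3 - <<'E'
from h import *
for i in range(5):
    o=robot.get_obs(); print(o['time'],np.round(o['position'],4),np.round(o['ft_force'],2),np.round(o['moment'],2)); c=robot.camera('wrist')
P=cloud(c,o);Q=(P-o['position'])@Rn.from_quat(o['tool_rot']).as_matrix()*1000
t=np.zeros((400,640),bool);t[185:205,302:338]=1
s=t&(Q[...,2]>0)&(Q[...,2]<20);print('foot top tool z',np.median(Q[s][:,2]),Q[s][:,0].max())
E
```

```text
11.7333 [0.5304 0.0068 0.0501] [-2.35 -0.21 14.07] [0.01 0.28 0.01]
11.7833 [0.5304 0.0068 0.0501] [-1.21  0.34 14.1 ] [ 0.01  0.23 -0.03]
11.8333 [0.5304 0.0068 0.0501] [-0.9   0.16 13.78] [-0.01  0.33  0.  ]
11.8833 [0.5304 0.0068 0.0501] [-0.69  0.71 13.13] [ 0.01  0.3  -0.01]
11.9333 [0.5304 0.0068 0.0501] [-1.76  0.6  14.05] [-0.01  0.3   0.03]
foot top tool z 8.156785541922464 31.156912270702684
```

>>> send_rows([
  {"tx": 0, "ty": 0, "tz": 0, "rx": 0, "ry": 0, "rz": 0},
  {"tx": 0, "ty": 0, "tz": 0, "rx": 0, "ry": 0, "rz": 0},
  {"tx": 0, "ty": 0, "tz": 0, "rx": 0, "ry": 0, "rz": 0},
  {"tx": 0, "ty": 0, "tz": -0.5, "rx": 0, "ry": 0, "rz": 0},
  {"tx": 0, "ty": 0, "tz": -2.0, "rx": 0, "ry": 0, "rz": 0},
])

```text
time: 12.4
position: [0.5284, 0.007, 0.0673]
tool_rot: [0.69, 0.724, -0.001, -0.002]
ft_force: [-0.3, -0.3, -2.1]
grip_width: 0.024
```

>>> send_rows([
  {"tx": 0, "ty": 0, "tz": -3, "rx": 0, "ry": 0, "rz": 0},
  {"tx": 0, "ty": 0, "tz": -5, "rx": 0, "ry": 0, "rz": 0},
  {"tx": 0, "ty": 0, "tz": -5, "rx": 0, "ry": 0, "rz": 0},
])

```text
time: 12.65
position: [0.5316, 0.0066, 0.1213]
tool_rot: [0.69, 0.724, 0.001, 0.002]
ft_force: [0.4, -0.2, -1.1]
grip_width: 0.0238
```

```bash
python3 - <<'E'
from h import *
plan([.4887,.2565,.11],11)
E
```

```text
t 12.65 pos [0.5316 0.0066 0.1213] y 2.71 tilt 0.28 F [ 0.41 -0.19 -1.15] w 0.0238
cm [25.17 -3.11  1.08] rv [ 0.005  0.002 -0.145]
```

>>> send_rows([
  {"tx": 25.2, "ty": -3.1, "tz": 1.0, "rx": 0, "ry": 0, "rz": -0.145},
  {"tx": 25.2, "ty": -3.1, "tz": 1.0, "rx": 0, "ry": 0, "rz": -0.145},
  {"tx": 25.2, "ty": -3.1, "tz": 1.0, "rx": 0, "ry": 0, "rz": -0.145},
  {"tx": 25.2, "ty": -3.1, "tz": 1.0, "rx": 0, "ry": 0, "rz": -0.145},
  {"tx": 25.2, "ty": -3.1, "tz": 1.0, "rx": 0, "ry": 0, "rz": -0.145},
])

```text
time: 13.07
position: [0.4927, 0.2132, 0.1086]
tool_rot: [0.636, 0.771, -0.002, -0.001]
ft_force: [0.3, 0.1, -2.0]
grip_width: 0.0233
```

>>> send_rows([
  {"tx": 0, "ty": 0, "tz": 0, "rx": 0, "ry": 0, "rz": 0},
  {"tx": 0, "ty": 0, "tz": 0, "rx": 0, "ry": 0, "rz": 0},
  {"tx": 0, "ty": 0, "tz": 0, "rx": 0, "ry": 0, "rz": 0},
])

```text
time: 13.32
position: [0.4937, 0.2118, 0.1091]
tool_rot: [0.636, 0.772, -0.001, -0.001]
ft_force: [0.2, -0.4, -1.6]
grip_width: 0.0238
```

```bash
python3 - <<'E'
from h import *
plan([.4887,.2565,.11],11)
E
```

```text
t 13.32 pos [0.4937 0.2118 0.1091] y 11.08 tilt 0.18 F [ 0.16 -0.36 -1.57] w 0.0238
cm [ 4.48  0.36 -0.09] rv [-0.003  0.001  0.001]
```

```bash
python3 - <<'E'
from h import *
o=robot.get_obs();c=robot.camera('wrist');save(c,'w10.png');plan([.4887,.2565,.11],11)
P=cloud(c,o);R=Rn.from_quat(o['tool_rot']).as_matrix()
m=(np.hypot(P[...,0]-.489,P[...,1]-.257)<.07)
for nm,lo,hi in [('lip',.036,.048),('pad',.026,.034),('base',.004,.010)]:
    p=P[m&(P[...,2]>lo)&(P[...,2]<hi)]
    if len(p)<20: continue
    q=(p-o['position'])@R*1000
    print(nm,len(p),'tool',np.percentile(q[:,0],[1,99]),np.percentile(q[:,1],[1,99]),'world',[np.round(x,1) for x in cv2.minAreaRect((p[:,:2]*1000).astype(np.float32))],np.median(p[:,2]))
E
```

```text
t 13.37 pos [0.4943 0.2111 0.1094] y 10.98 tilt 0.14 F [ 1.02 -0.67 -2.1 ] w 0.0237
cm [ 4.56  0.31 -0.06] rv [-0.002  0.    -0.   ]
lip 577 tool [ 4.84995217 86.59849974] [-15.51869759  23.14124579] world [array([488.8, 257.3]), array([39.9, 82.1]), np.float64(10.6)] 0.042086409228632146
pad 2654 tool [11.51933945 80.73345515] [-15.84404788  23.28845048] world [array([488.6, 256.7]), array([40. , 71.4]), np.float64(11.1)] 0.03015450741952238
base 3317 tool [ 2.40013791 89.63944504] [-25.7697242  33.515001 ] world [array([488.6, 256.7]), array([60.1, 89.3]), np.float64(11.1)] 0.006127431770825059
```

View pics/w10.png

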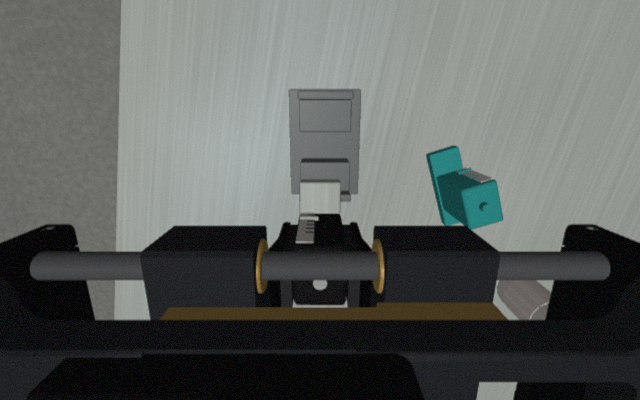

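>>> send_rows([
  {"tx": 2.5, "ty": 0.37, "tz": 0, "rx": 0, "ry": 0, "rz": 0},
  {"tx": 4.5, "ty": 0.37, "tz": 0.5, "rx": 0, "ry": 0, "rz": 0},
  {"tx": 4.5, "ty": 0.37, "tz": 1.0, "rx": 0, "ry": 0, "rz": 0},
  {"tx": 4.5, "ty": 0.37, "tz": 1.0, "rx": 0, "ry": 0, "rz": 0},
  {"tx": 4.5, "ty": 0.37, "tz": 1.0, "rx": 0, "ry": 0, "rz": 0},
])

```text
time: 13.78
position: [0.4899, 0.2551, 0.0998]
tool_rot: [0.637, 0.771, -0.001, -0.0]
ft_force: [1.1, 0.2, -2.4]
grip_width: 0.0235
```

>>> send_rows([
  {"tx": 0, "ty": 0, "tz": 0, "rx": 0, "ry": 0, "rz": 0},
  {"tx": 0, "ty": 0, "tz": 0, "rx": 0, "ry": 0, "rz": 0},
  {"tx": 0, "ty": 0, "tz": 0, "rx": 0, "ry": 0, "rz": 0},
])

```text
time: 14.03
position: [0.4904, 0.256, 0.1007]
tool_rot: [0.637, 0.771, 0.0, 0.0]
ft_force: [-0.4, 0.2, -2.2]
grip_width: 0.0241
```

```bash
python3 - <<'E'
from h import *
for i in range(2):
    o=robot.get_obs();c=robot.camera('wrist');plan([.4887,.2563,.056],11)
save(c,'w11.png')
P=cloud(c,o);R=Rn.from_quat(o['tool_rot']).as_matrix()
m=(np.hypot(P[...,0]-.489,P[...,1]-.257)<.07)
for nm,lo,hi in [('lip',.036,.048),('pad',.026,.034),('base',.004,.010)]:
    p=P[m&(P[...,2]>lo)&(P[...,2]<hi)]
    if len(p)<20: continue
    q=(p-o['position'])@R*1000
    print(nm,len(p),'tool',np.percentile(q[:,0],[1,99]),np.percentile(q[:,1],[1,99]))
E
```

```text
t 14.08 pos [0.4904 0.2562 0.1007] y 10.94 tilt 0.02 F [-1.16 -0.07 -1.8 ] w 0.0239
cm [ 0.04 -0.16  4.47] rv [ 0.     0.    -0.001]
t 14.13 pos [0.4903 0.2565 0.1007] y 10.96 tilt 0.02 F [ 0.52  1.19 -2.82] w 0.0237
cm [ 0.02 -0.16  4.47] rv [ 0.     0.    -0.001]
lip 494 tool [36.68904865 42.61376406] [-21.59987796  17.66790138]
pad 1066 tool [-14.2868034   42.51853714] [-21.50189717  18.10920297]
base 1916 tool [-23.85275458  45.53327197] [-31.48769144  27.95848631]
```

>>> send_rows([
  {"tx": 0.03, "ty": -0.17, "tz": 1.5, "rx": 0, "ry": 0, "rz": 0},
  {"tx": 0.03, "ty": -0.17, "tz": 3.0, "rx": 0, "ry": 0, "rz": 0},
  {"tx": 0.03, "ty": -0.17, "tz": 4.2, "rx": 0, "ry": 0, "rz": 0},
  {"tx": 0.03, "ty": -0.17, "tz": 4.5, "rx": 0, "ry": 0, "rz": 0},
  {"tx": 0.03, "ty": -0.17, "tz": 4.5, "rx": 0, "ry": 0, "rz": 0},
])

```text
time: 14.55
position: [0.4877, 0.2566, 0.0547]
tool_rot: [0.636, 0.772, -0.001, -0.001]
ft_force: [0.3, 0.1, -1.6]
grip_width: 0.0239
```

```bash
python3 - <<'E'
from h import *
for i in range(2):
    plan([.4887,.2563,.0495],11); robot.camera('side')
E
```

```text
t 14.55 pos [0.4877 0.2566 0.0547] y 10.99 tilt 0.11 F [ 0.31  0.14 -1.62] w 0.0239
cm [-0.05  0.09  0.52] rv [-0.002  0.    -0.   ]
t 14.6 pos [0.4883 0.2568 0.0554] y 11.0 tilt 0.03 F [ 0.59  0.65 -1.61] w 0.0237
cm [-0.06  0.03  0.59] rv [-0.  0. -0.]
```

>>> send_rows([
  {"tx": 0, "ty": 0, "tz": 0.3, "rx": 0, "ry": 0, "rz": 0},
  {"tx": 0, "ty": 0, "tz": 0.6, "rx": 0, "ry": 0, "rz": 0},
  {"tx": 0, "ty": 0, "tz": 0.62, "rx": 0, "ry": 0, "rz": 0},
  {"tx": 0, "ty": 0, "tz": 0.62, "rx": 0, "ry": 0, "rz": 0},
])

```text
time: 14.98
position: [0.4883, 0.2569, 0.0493]
tool_rot: [0.636, 0.772, 0.0, 0.0]
ft_force: [-0.5, 0.0, -2.6]
grip_width: 0.0234
```

```bash
python3 - <<'E'
from h import *
for i in range(2):
    plan([.4887,.2563,.0495],11); robot.camera('side')
E
```

```text
t 14.98 pos [0.4883 0.2569 0.0493] y 11.0 tilt 0.0 F [-0.53  0.05 -2.61] w 0.0234
cm [-0.06  0.03 -0.02] rv [0. 0. 0.]
t 15.03 pos [0.4884 0.2569 0.0494] y 11.0 tilt 0.01 F [-0.54  0.07 -1.69] w 0.0238
cm [-0.07  0.02 -0.01] rv [ 0. -0.  0.]
```

>>> send_rows([
  {"tx": 0, "ty": 0, "tz": 0.05, "rx": 0, "ry": 0, "rz": 0},
  {"tx": 0, "ty": 0, "tz": 0.05, "rx": 0, "ry": 0, "rz": 0},
  {"tx": 0, "ty": 0, "tz": 0.05, "rx": 0, "ry": 0, "rz": 0},
])

```text
time: 15.33
position: [0.4885, 0.2569, 0.0491]
tool_rot: [0.636, 0.772, 0.0, 0.0]
ft_force: [-0.4, 0.2, 0.5]
grip_width: 0.0238
```

```bash
python3 - <<'E'
from h import *
for i in range(2):
    plan([.4887,.2563,.0495],11); robot.camera('side')
E
```

```text
t 15.33 pos [0.4885 0.2569 0.0491] y 11.0 tilt 0.03 F [-0.44  0.18  0.51] w 0.0238
cm [-0.07  0.01 -0.04] rv [ 0. -0.  0.]
t 15.38 pos [0.4885 0.2569 0.0491] y 11.0 tilt 0.03 F [-0.17 -0.36  1.09] w 0.0238
cm [-0.07  0.01 -0.04] rv [ 0. -0.  0.]
```

In contact with the stand at about 2.5 N. Releasing the gauge.

>>> send_rows([
  {"tx": 0, "ty": 0, "tz": 0, "rx": 0, "ry": 0, "rz": 0},
  {"tx": 0, "ty": 0, "tz": 0, "rx": 0, "ry": 0, "rz": 0},
  {"tx": 0, "ty": 0, "tz": 0, "rx": 0, "ry": 0, "rz": 0},
  {"tx": 0, "ty": 0, "tz": 0, "rx": 0, "ry": 0, "rz": 0},
  {"tx": 0, "ty": 0, "tz": 0, "rx": 0, "ry": 0, "rz": 0},
], claw=5.5)

```text
time: 15.85
position: [0.4883, 0.2569, 0.0487]
tool_rot: [0.636, 0.772, 0.0, 0.0]
ft_force: [0.6, 0.3, 1.0]
grip_width: 0.0489
```

>>> send_rows([
  {"tx": 0, "ty": 0, "tz": -0.5, "rx": 0, "ry": 0, "rz": 0},
  {"tx": 0, "ty": 0, "tz": -2, "rx": 0, "ry": 0, "rz": 0},
  {"tx": 0, "ty": 0, "tz": -5, "rx": 0, "ry": 0, "rz": 0},
  {"tx": 0, "ty": 0, "tz": -9, "rx": 0, "ry": 0, "rz": 0},
  {"tx": 0, "ty": 0, "tz": -11, "rx": 0, "ry": 0, "rz": 0},
])

```text
time: 16.27
position: [0.4898, 0.2574, 0.1625]
tool_rot: [0.636, 0.772, 0.002, 0.001]
ft_force: [1.4, -0.0, -0.9]
grip_width: 0.0551
```

```bash
python3 - <<'E'
from h import *
o=robot.get_obs();c=robot.camera('wrist');save(c,'w12.png')
P=cloud(c,o)
for nm,lo,hi in [('gauge',.085,.1),('foot',.037,.0412),('base',.004,.012)]:
    m=(np.hypot(P[...,0]-.489,P[...,1]-.257)<.06)&(P[...,2]>lo)&(P[...,2]<hi)
    p=P[m]
    if len(p)<5: continue
    print(nm,len(p),[np.round(x,1) for x in cv2.minAreaRect((p[:,:2]*1000).astype(np.float32))],np.round(np.percentile(p[:,2],[5,50,95]),4))
plan([.4504,-.2235,.16],112.8)
plan([.4504,-.30,.20],112.8)
E
```

```text
gauge 1059 [array([488.2, 258.3]), array([23.5, 29.8]), np.float64(10.2)] [0.0884 0.09   0.0918]
foot 576 [array([488.3, 257.2]), array([40. , 82.8]), np.float64(10.9)] [0.0385 0.0401 0.0411]
base 1655 [array([488.5, 257. ]), array([60. , 89.2]), np.float64(10.9)] [0.005  0.0061 0.0073]
t 16.32 pos [0.4918 0.2581 0.1655] y 11.02 tilt 0.65 F [ 1.37 -0.17  2.31] w 0.055
cm [-46.48 -13.28   0.34] rv [ 0.009 -0.009  1.365]
t 16.32 pos [0.4918 0.2581 0.1655] y 11.02 tilt 0.65 F [ 1.37 -0.17  2.31] w 0.055
cm [-53.99 -14.69  -3.68] rv [ 0.009 -0.009  1.365]
```

View pics/w12.png

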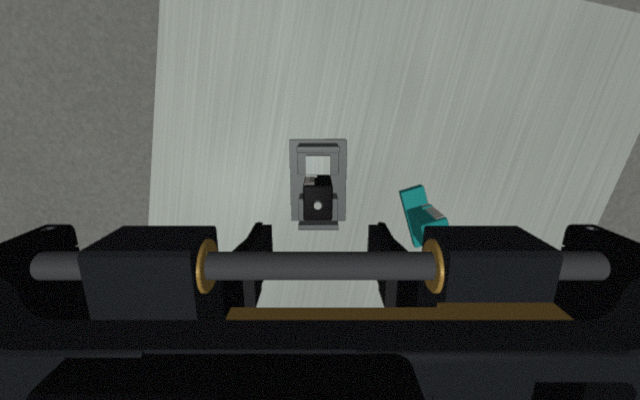

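The wrist view shows the gauge back on its stand at (317,200), upright, about 1 mm from the seat's middle. Next I'll move to the key.

>>> send_rows([
  {"tx": -46.5, "ty": -13.3, "tz": 0.3, "rx": 0, "ry": 0, "rz": 1.365},
  {"tx": -46.5, "ty": -13.3, "tz": 0.3, "rx": 0, "ry": 0, "rz": 1.365},
  {"tx": -46.5, "ty": -13.3, "tz": 0.3, "rx": 0, "ry": 0, "rz": 1.365},
  {"tx": -46.5, "ty": -13.3, "tz": 0.3, "rx": 0, "ry": 0, "rz": 1.365},
  {"tx": -46.5, "ty": -13.3, "tz": 0.3, "rx": 0, "ry": 0, "rz": 1.365},
], claw=4.5)

```text
time: 16.73
position: [0.4697, 0.0478, 0.1578]
tool_rot: [0.844, 0.537, 0.0, 0.0]
ft_force: [0.0, -0.2, -0.5]
grip_width: 0.0454
```

```bash
python3 - <<'E'
from h import *
plan([.4504,-.2235,.16],112.8)
E
```

```text
t 16.73 pos [0.4697 0.0478 0.1578] y -25.11 tilt 0.03 F [ 0.04 -0.19 -0.46] w 0.0454
cm [-25.39   9.77  -0.22] rv [ 0.    -0.     0.735]
```

>>> send_rows([
  {"tx": -25.4, "ty": 9.8, "tz": -0.2, "rx": 0, "ry": 0, "rz": 0.735},
  {"tx": -25.4, "ty": 9.8, "tz": -0.2, "rx": 0, "ry": 0, "rz": 0.735},
  {"tx": -25.4, "ty": 9.8, "tz": -0.2, "rx": 0, "ry": 0, "rz": 0.735},
  {"tx": -25.4, "ty": 9.8, "tz": -0.2, "rx": 0, "ry": 0, "rz": 0.735},
  {"tx": -25.4, "ty": 9.8, "tz": -0.2, "rx": 0, "ry": 0, "rz": 0.735},
])

```text
time: 17.15
position: [0.4562, -0.1605, 0.1593]
tool_rot: [0.968, 0.25, 0.0, 0.0]
ft_force: [0.3, 0.2, -0.3]
grip_width: 0.045
```

```bash
python3 - <<'E'
from h import *
plan([.4504,-.2235,.16],112.8)
E
```

```text
t 17.15 pos [ 0.4562 -0.1605  0.1593] y -60.99 tilt 0.01 F [ 0.26  0.17 -0.26] w 0.045
cm [-3.56  5.23 -0.07] rv [ 0.    -0.     0.108]
```

>>> send_rows([
  {"tx": -3.5, "ty": 5.2, "tz": 0, "rx": 0, "ry": 0, "rz": 0.108},
  {"tx": -3.5, "ty": 5.2, "tz": 0, "rx": 0, "ry": 0, "rz": 0.108},
  {"tx": -3.5, "ty": 5.2, "tz": 0, "rx": 0, "ry": 0, "rz": 0.108},
  {"tx": -3.5, "ty": 5.2, "tz": 0, "rx": 0, "ry": 0, "rz": 0.108},
  {"tx": -3.5, "ty": 5.2, "tz": 0, "rx": 0, "ry": 0, "rz": 0.108},
])

```text
time: 17.57
position: [0.4511, -0.2199, 0.1588]
tool_rot: [0.98, 0.201, -0.0, -0.001]
ft_force: [-0.2, -0.0, -1.3]
grip_width: 0.0446
```

```bash
python3 - <<'E'
from h import *
for i in range(2):
    o=robot.get_obs();c=robot.camera('wrist');plan([.4504,-.2235,.16],112.8)
save(c,'w13.png')
P=cloud(c,o);Q=(P-o['position'])@Rn.from_quat(o['tool_rot']).as_matrix()*1000
for nm,lo,hi in [('tab',.045,.06),('tabz',.03,.06),('bar',.008,.015),('all',.007,.06)]:
    m=(np.hypot(P[...,0]-.4504,P[...,1]+.2235)<.05)&(P[...,2]>lo)&(P[...,2]<hi)
    p=P[m]; q=Q[m]
    print(nm,len(p),[np.round(x,1) for x in cv2.minAreaRect((p[:,:2]*1000).astype(np.float32))],'tool',[np.round(x,1) for x in cv2.minAreaRect((q[:,:2]).astype(np.float32))],np.round(np.percentile(p[:,2],[5,50,95]),4))
E
```

```text
t 17.62 pos [ 0.4512 -0.2194  0.1588] y -66.74 tilt 0.11 F [ 0.83 -0.43  0.64] w 0.0452
cm [-0.24  0.34 -0.12] rv [-0.002  0.001  0.008]
t 17.67 pos [ 0.4514 -0.2192  0.1589] y -66.7 tilt 0.09 F [ 0.57 -0.01  0.41] w 0.0448
cm [-0.26  0.35 -0.11] rv [-0.001  0.001  0.009]
tab 413 [array([ 451.5, -223.9]), array([29.8, 11.9]), np.float64(21.0)] tool [array([-1.5,  4.4]), array([29.8, 11.9]), np.float64(2.2)] [0.0499 0.0519 0.0531]
tabz 455 [array([ 451.5, -223.9]), array([29.8, 12. ]), np.float64(21.1)] tool [array([-1.5,  4.4]), array([29.8, 11.9]), np.float64(2.2)] [0.0389 0.0518 0.0531]
bar 153 [array([ 451.5, -224.1]), array([59.6,  8.6]), np.float64(22.2)] tool [array([-1.5,  4.7]), array([59.6,  8.6]), np.float64(1.0)] [0.0107 0.012  0.0133]
all 647 [array([ 451.4, -223.9]), array([59.6, 12. ]), np.float64(21.2)] tool [array([-1.5,  4.4]), array([59.6, 12. ]), np.float64(2.1)] [0.0113 0.0513 0.053 ]
```

View pics/w13.png

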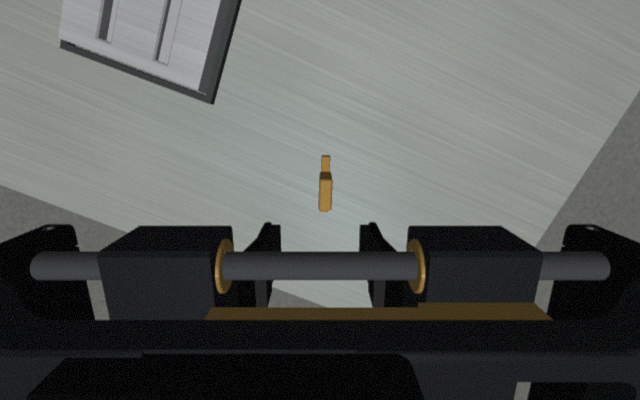

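>>> send_rows([
  {"tx": -0.15, "ty": 0.45, "tz": 3.0, "rx": 0, "ry": 0, "rz": 0.03},
  {"tx": -0.15, "ty": 0.45, "tz": 6.0, "rx": 0, "ry": 0, "rz": 0.03},
  {"tx": -0.15, "ty": 0.45, "tz": 8.5, "rx": 0, "ry": 0, "rz": 0.03},
  {"tx": -0.15, "ty": 0.45, "tz": 8.5, "rx": 0, "ry": 0, "rz": 0.03},
  {"tx": -0.15, "ty": 0.45, "tz": 8.5, "rx": 0, "ry": 0, "rz": 0.03},
])

```text
time: 18.08
position: [0.4516, -0.2238, 0.0733]
tool_rot: [0.982, 0.187, -0.001, -0.001]
ft_force: [0.6, 0.1, 0.6]
grip_width: 0.0451
```

```bash
python3 - <<'E'
from h import *
for i in range(2):
    o=robot.get_obs();c=robot.camera('wrist');plan([.4514,-.224,.018],111.7)
save(c,'w14.png')
P=cloud(c,o);Q=(P-o['position'])@Rn.from_quat(o['tool_rot']).as_matrix()*1000
for nm,lo,hi in [('tab',.045,.06),('bar',.008,.015)]:
    m=(np.hypot(P[...,0]-.4504,P[...,1]+.2235)<.05)&(P[...,2]>lo)&(P[...,2]<hi)
    p=P[m]; q=Q[m]
    print(nm,len(p),[np.round(x,1) for x in cv2.minAreaRect((p[:,:2]*1000).astype(np.float32))],'tool',[np.round(x,1) for x in cv2.minAreaRect((q[:,:2]).astype(np.float32))],np.round(np.percentile(p[:,2],[5,50,95]),4))
E
```

```text
t 18.13 pos [ 0.4525 -0.2248  0.0744] y -68.43 tilt 0.03 F [ 0.14 -0.7  -0.66] w 0.0449
cm [-0.07 -0.12  5.64] rv [-0.     0.    -0.002]
t 18.18 pos [ 0.4531 -0.2255  0.0751] y -68.44 tilt 0.1 F [0.79 0.   0.43] w 0.0451
cm [-0.11 -0.21  5.71] rv [ 0.001 -0.001 -0.003]
tab 805 [array([ 451.4, -223.9]), array([29.8, 11.3]), np.float64(21.7)] tool [array([-0.7, -1.3]), array([11.3, 29.8]), np.float64(89.8)] [0.05   0.0519 0.053 ]
bar 258 [array([ 470.8, -215.3]), array([16.6, 10.6]), np.float64(24.4)] tool [array([20.5, -2.1]), array([10.6, 16.6]), np.float64(87.2)] [0.0105 0.012  0.0133]
```

View pics/w14.png

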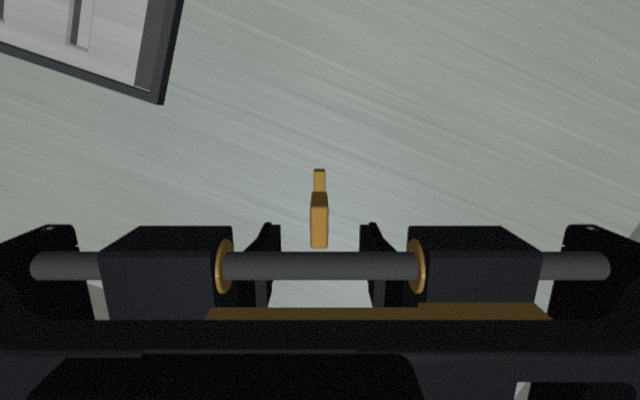

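Key tab is centred between the fingers at (319,220) and aligned. Descending to grip it.

>>> send_rows([
  {"tx": -0.08, "ty": -0.15, "tz": 2.0, "rx": 0, "ry": 0, "rz": 0},
  {"tx": -0.08, "ty": -0.15, "tz": 3.8, "rx": 0, "ry": 0, "rz": 0},
  {"tx": -0.08, "ty": -0.15, "tz": 5.0, "rx": 0, "ry": 0, "rz": 0},
  {"tx": -0.08, "ty": -0.15, "tz": 5.5, "rx": 0, "ry": 0, "rz": 0},
  {"tx": -0.08, "ty": -0.15, "tz": 5.6, "rx": 0, "ry": 0, "rz": 0},
])

```text
time: 18.6
position: [0.4515, -0.2248, 0.0186]
tool_rot: [0.982, 0.187, 0.0, 0.0]
ft_force: [-0.2, 0.1, 0.5]
grip_width: 0.045
```

```bash
python3 - <<'E'
from h import *
for i in range(3):
    plan([.4514,-.224,.018],111.7); robot.camera('side')
E
```

```text
t 18.6 pos [ 0.4515 -0.2248  0.0186] y -68.5 tilt 0.07 F [-0.2   0.15  0.54] w 0.045
cm [ 0.02 -0.08  0.06] rv [ 0.001 -0.001 -0.003]
t 18.65 pos [ 0.4516 -0.225   0.0188] y -68.51 tilt 0.09 F [-0.48 -0.   -0.32] w 0.0449
cm [ 0.02 -0.1   0.08] rv [ 0.001 -0.001 -0.004]
t 18.7 pos [ 0.4517 -0.2251  0.0191] y -68.51 tilt 0.12 F [ 0.11 -0.19  0.41] w 0.0448
cm [ 0.01 -0.11  0.11] rv [ 0.002 -0.001 -0.004]
```

>>> send_rows([
  {"tx": 0, "ty": -0.1, "tz": 0.05, "rx": 0, "ry": 0, "rz": -0.004},
  {"tx": 0, "ty": -0.1, "tz": 0.05, "rx": 0, "ry": 0, "rz": -0.004},
  {"tx": 0, "ty": -0.1, "tz": 0.05, "rx": 0, "ry": 0, "rz": -0.004},
  {"tx": 0, "ty": -0.1, "tz": 0.05, "rx": 0, "ry": 0, "rz": -0.004},
  {"tx": 0, "ty": -0.1, "tz": 0.05, "rx": 0, "ry": 0, "rz": -0.004},
], claw=0.8, squeeze=18)

```text
time: 19.17
position: [0.4507, -0.2238, 0.0177]
tool_rot: [0.982, 0.188, 0.0, 0.0]
ft_force: [-0.1, -1.2, 0.5]
grip_width: 0.019
```

>>> send_rows([
  {"tx": 0, "ty": 0, "tz": 0, "rx": 0, "ry": 0, "rz": 0},
  {"tx": 0, "ty": 0, "tz": 0, "rx": 0, "ry": 0, "rz": 0},
  {"tx": 0, "ty": 0, "tz": 0, "rx": 0, "ry": 0, "rz": 0},
  {"tx": 0, "ty": 0, "tz": 0, "rx": 0, "ry": 0, "rz": 0},
  {"tx": 0, "ty": 0, "tz": 0, "rx": 0, "ry": 0, "rz": 0},
])

```text
time: 19.58
position: [0.4506, -0.2239, 0.0176]
tool_rot: [0.982, 0.188, 0.0, 0.0]
ft_force: [0.9, -0.4, 1.5]
grip_width: 0.0121
```

```bash
python3 - <<'E'
from h import *
plan([.4514,-.224,.018],111.7)
E
```

```text
t 19.58 pos [ 0.4506 -0.2239  0.0176] y -68.3 tilt 0.01 F [ 0.91 -0.43  1.45] w 0.0121
cm [ 0.06  0.04 -0.04] rv [ 0. -0.  0.]
```

>>> send_rows([
  {"tx": 0, "ty": 0, "tz": -1, "rx": 0, "ry": 0, "rz": 0},
  {"tx": 0, "ty": 0, "tz": -4, "rx": 0, "ry": 0, "rz": 0},
  {"tx": 0, "ty": 0, "tz": -8, "rx": 0, "ry": 0, "rz": 0},
  {"tx": 0, "ty": 0, "tz": -11, "rx": 0, "ry": 0, "rz": 0},
  {"tx": 0, "ty": 0, "tz": -11, "rx": 0, "ry": 0, "rz": 0},
])

```text
time: 20.0
position: [0.4535, -0.2258, 0.1331]
tool_rot: [0.982, 0.188, 0.004, 0.004]
ft_force: [1.2, -1.1, -0.9]
grip_width: 0.0118
```

```bash
python3 - <<'E'
from h import *
plan([.45,.0075,.12],92.7)
E
```

```text
t 20.0 pos [ 0.4535 -0.2258  0.1331] y -68.28 tilt 0.65 F [ 1.19 -1.15 -0.89] w 0.0118
cm [  8.31 -21.82   1.15] rv [ 0.009 -0.007  0.332]
```

>>> send_rows([
  {"tx": 8.3, "ty": -21.8, "tz": 0.9, "rx": 0, "ry": 0, "rz": 0.332},
  {"tx": 8.3, "ty": -21.8, "tz": 0.9, "rx": 0, "ry": 0, "rz": 0.332},
  {"tx": 8.3, "ty": -21.8, "tz": 0.9, "rx": 0, "ry": 0, "rz": 0.332},
  {"tx": 8.3, "ty": -21.8, "tz": 0.9, "rx": 0, "ry": 0, "rz": 0.332},
  {"tx": 8.3, "ty": -21.8, "tz": 0.9, "rx": 0, "ry": 0, "rz": 0.332},
])

```text
time: 20.42
position: [0.4464, -0.0192, 0.1194]
tool_rot: [1.0, 0.023, -0.001, -0.0]
ft_force: [1.0, -0.3, -1.3]
grip_width: 0.0117
```

```bash
python3 - <<'E'
from h import *
plan([.45,.0075,.12],92.7)
E
```

```text
t 20.42 pos [ 0.4464 -0.0192  0.1194] y -87.41 tilt 0.08 F [ 1.02 -0.31 -1.27] w 0.0117
cm [ 0.48 -2.65 -0.06] rv [-0.001  0.001 -0.002]
```

>>> send_rows([
  {"tx": 0.4, "ty": -2.4, "tz": 0, "rx": 0, "ry": 0, "rz": -0.002},
  {"tx": 0.4, "ty": -2.4, "tz": 0, "rx": 0, "ry": 0, "rz": -0.002},
  {"tx": 0.4, "ty": -2.4, "tz": 0, "rx": 0, "ry": 0, "rz": -0.002},
  {"tx": 0.4, "ty": -2.4, "tz": 0, "rx": 0, "ry": 0, "rz": -0.002},
  {"tx": 0.4, "ty": -2.4, "tz": 0, "rx": 0, "ry": 0, "rz": -0.002},
])

```text
time: 20.83
position: [0.4506, 0.0022, 0.1196]
tool_rot: [1.0, 0.024, 0.0, 0.0]
ft_force: [0.2, 0.3, -1.2]
grip_width: 0.012
```

```bash
cat > slot.py <<'E'
from h import *
import sys
def look(name):
    for i in range(3):
        o=robot.get_obs();c=robot.camera('wrist')
    plan([.5303,.0075,.06],92.7)
    save(c,name)
    P=cloud(c,o);R=Rn.from_quat(o['tool_rot']).as_matrix();Q=(P-o['position'])@R*1000
    near=(abs(P[...,0]-.53)<.06)&(abs(P[...,1]+.018)<.07)
    t=near&(abs(P[...,2]-.0318)<.002); zt=np.median(Q[t][:,2]); print('top tool z',round(zt,1),t.sum())
    for nm,y,lo,hi in [('left',.008,9,15),('right',-.0425,5,9.5)]:
        s=near&(abs(P[...,1]-y)<.012)&(Q[...,2]>zt+lo)&(Q[...,2]<zt+hi)
        s=cv2.morphologyEx(s.astype(np.uint8),cv2.MORPH_OPEN,np.ones((3,3)))>0
        p=P[s];q=Q[s]
        if len(p)<20: print(nm,len(p)); continue
        print(nm,len(p),'depth',round(np.median(q[:,2])-zt,2),'tool',[np.round(x,1) for x in cv2.minAreaRect(q[:,:2].astype(np.float32))],'world',[np.round(x,1) for x in cv2.minAreaRect((p[:,:2]*1000).astype(np.float32))])
    # key in hand
    k=(Q[...,2]<25)&(Q[...,2]>-25)&(np.abs(Q[...,1])<9)&(np.abs(Q[...,0])<45)
    for nm,lo,hi in [('bar',3,8),('tabtop',-37,-30)]:
        kk=(Q[...,2]<hi)&(Q[...,2]>lo)&(np.abs(Q[...,1])<12)&(np.abs(Q[...,0])<45); q=Q[kk]
        if len(q)>10: print('key',nm,len(q),[np.round(x,1) for x in cv2.minAreaRect(q[:,:2].astype(np.float32))],np.round(np.median(q[:,2]),1),np.round(np.percentile(q[:,0],[1,99]),1))
    return o,c,P,Q
look(sys.argv[1])
E
python3 slot.py w15.png
```

```text
t 20.98 pos [0.4506 0.0021 0.1196] y -87.33 tilt 0.01 F [ 0.39  0.67 -1.21] w 0.0121
cm [ 7.99 -0.17  5.96] rv [ 0. -0. -0.]
top tool z 87.8 16465
left 1440 depth 12.12 tool [array([80.8, -1.3]), array([108.3,  22. ]), np.float64(2.1)] world [array([531.2,   7. ]), array([108.3,  22. ]), np.float64(0.6)]
right 1089 depth 6.94 tool [array([81. , 49.1]), array([10.5, 65.8]), np.float64(89.8)] world [array([533.8, -43.3]), array([65.8, 10.5]), np.float64(2.9)]
key bar 445 [array([22.2, -0.3]), array([16.4,  9.3]), np.float64(0.3)] 5.5 [14.1 30.1]
key tabtop 880 [array([ 1.1, -2.9]), array([30.7, 22.6]), np.float64(15.8)] -34.3 [-14.2  15.2]
```

View pics/w15.png

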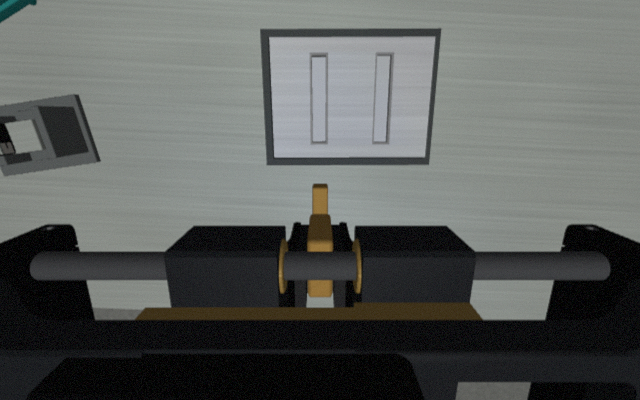

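>>> send_rows([
  {"tx": 3.0, "ty": -0.08, "tz": 1.0, "rx": 0, "ry": 0, "rz": 0},
  {"tx": 4.5, "ty": -0.08, "tz": 3.0, "rx": 0, "ry": 0, "rz": 0},
  {"tx": 4.5, "ty": -0.08, "tz": 4.0, "rx": 0, "ry": 0, "rz": 0},
  {"tx": 4.5, "ty": -0.08, "tz": 4.0, "rx": 0, "ry": 0, "rz": 0},
  {"tx": 4.5, "ty": -0.08, "tz": 4.0, "rx": 0, "ry": 0, "rz": 0},
])

```text
time: 21.4
position: [0.4933, 0.0061, 0.0789]
tool_rot: [1.0, 0.024, -0.002, -0.0]
ft_force: [-0.2, 0.9, -0.4]
grip_width: 0.0118
```

```bash
sed -i 's/(abs(P\[...,1\]-y)<.012)&/(abs(P[...,1]-y)<.012)\&(abs(P[...,0]-.531)<.038)\&/' slot.py; python3 slot.py w16.png
```

```text
t 21.55 pos [0.4945 0.0061 0.0802] y -87.23 tilt 0.03 F [ 0.75 -0.27 -1.07] w 0.0118
cm [3.59 0.04 2.02] rv [-0.     0.001  0.001]
top tool z 48.0 19594
left 1056 depth 12.02 tool [array([44.8,  0.8]), array([49.5, 10.8]), np.float64(0.3)] world [array([538.8,   7.5]), array([49.5, 10.8]), np.float64(2.5)]
right 1305 depth 6.92 tool [array([36.6, 51.4]), array([10.4, 65.9]), np.float64(89.9)] world [array([533. , -43.4]), array([65.9, 10.4]), np.float64(2.9)]
key bar 442 [array([22. , -0.4]), array([ 9.3, 16.2]), np.float64(89.7)] 5.5 [14.3 29.9]
key tabtop 885 [array([ 1.1, -2.8]), array([30.7, 22.9]), np.float64(15.8)] -34.2 [-14.3  15.2]
```

View pics/w16.png

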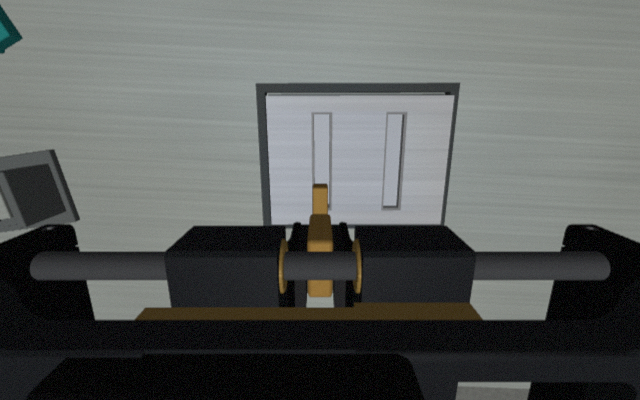

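>>> send_rows([
  {"tx": 1.5, "ty": 0.13, "tz": 0, "rx": 0, "ry": 0, "rz": 0},
  {"tx": 3.0, "ty": 0.13, "tz": 0.5, "rx": 0, "ry": 0, "rz": 0},
  {"tx": 3.65, "ty": 0.13, "tz": 1.0, "rx": 0, "ry": 0, "rz": 0},
  {"tx": 3.65, "ty": 0.13, "tz": 1.6, "rx": 0, "ry": 0, "rz": 0},
  {"tx": 3.65, "ty": 0.13, "tz": 1.6, "rx": 0, "ry": 0, "rz": 0},
])

```text
time: 21.97
position: [0.5303, 0.007, 0.0628]
tool_rot: [1.0, 0.025, -0.002, -0.0]
ft_force: [-1.1, 0.4, -0.7]
grip_width: 0.012
```

```bash
python3 slot.py w17.png
```

```text
t 22.12 pos [0.5303 0.007  0.0635] y -87.2 tilt 0.13 F [ 0.23 -0.54 -1.07] w 0.0121
cm [ 0.   -0.05  0.35] rv [-0.     0.002  0.002]
top tool z 31.3 11836
left 188 depth 11.9 tool [array([28. ,  0.1]), array([ 8.2, 10.4]), np.float64(0.4)] world [array([557.8,   8.3]), array([ 8.2, 10.4]), np.float64(2.4)]
right 800 depth 6.94 tool [array([14. , 50.6]), array([38.1, 10.4]), np.float64(0.1)] world [array([546.3, -42.8]), array([38.1, 10.4]), np.float64(2.7)]
key bar 441 [array([22.1, -0.5]), array([16. ,  8.8]), np.float64(0.2)] 5.5 [14.2 30. ]
key tabtop 874 [array([ 0.8, -2.9]), array([31., 23.]), np.float64(15.8)] -34.2 [-14.2  15.3]
```

View pics/w17.png

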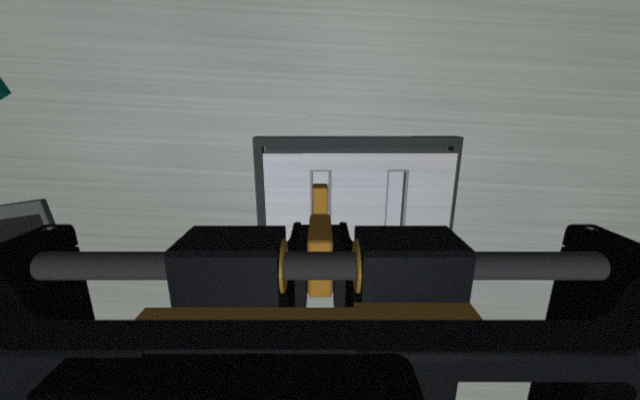

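>>> send_rows([
  {"tx": -0.1, "ty": 0.07, "tz": 0.5, "rx": 0, "ry": 0, "rz": 0},
  {"tx": -0.1, "ty": 0.07, "tz": 1.0, "rx": 0, "ry": 0, "rz": 0},
  {"tx": -0.1, "ty": 0.07, "tz": 1.1, "rx": 0, "ry": 0, "rz": 0},
  {"tx": -0.1, "ty": 0.07, "tz": 1.1, "rx": 0, "ry": 0, "rz": 0},
  {"tx": -0.1, "ty": 0.07, "tz": 1.1, "rx": 0, "ry": 0, "rz": 0},
])

```text
time: 22.53
position: [0.5307, 0.006, 0.0525]
tool_rot: [1.0, 0.024, -0.0, -0.0]
ft_force: [0.4, 0.5, -1.0]
grip_width: 0.0116
```

```bash
sed -i "s#save(c,name)#save(c,name);cv2.imwrite('pics/z'+name,cv2.resize(c['color'][140:260,250:410,::-1],(800,600),interpolation=3))#" slot.py; python3 slot.py w18.png
```

```text
t 22.68 pos [0.531  0.0059 0.0528] y -87.2 tilt 0.01 F [-0.31  0.41 -1.26] w 0.0119
cm [-0.06 -0.16 -0.72] rv [ 0.    -0.     0.002]
top tool z 20.8 11925
left 125 depth 11.88 tool [array([27.9, -1.6]), array([10.5,  5.7]), np.float64(89.7)] world [array([558.8,   8.9]), array([ 5.7, 10.5]), np.float64(3.1)]
right 771 depth 6.88 tool [array([15.3, 49.5]), array([10.3, 33.1]), np.float64(89.4)] world [array([548.6, -42.8]), array([33.1, 10.3]), np.float64(3.4)]
key bar 441 [array([22.2, -0.5]), array([16.2,  9.8]), np.float64(0.5)] 5.6 [14.2 30.1]
key tabtop 869 [array([ 1. , -2.9]), array([30.9, 23. ]), np.float64(15.4)] -34.2 [-14.2  15.2]
```

View pics/zw18.png

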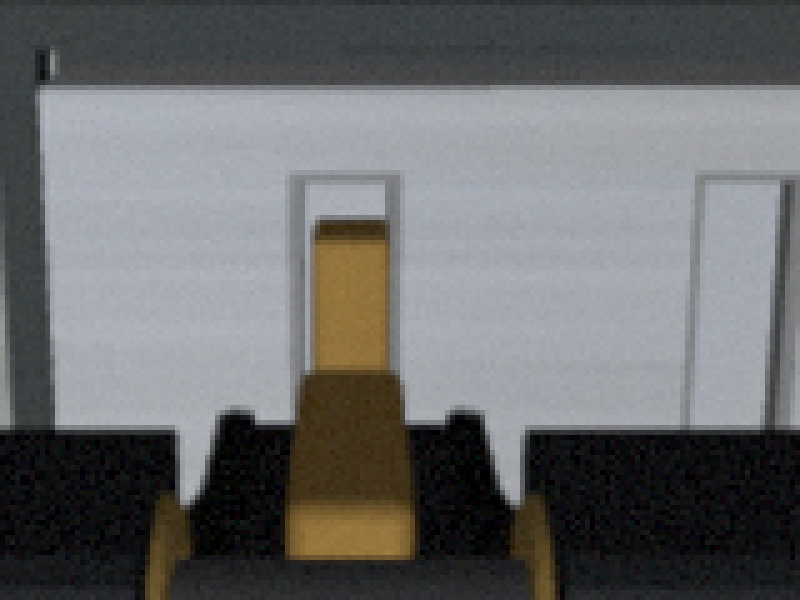

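>>> send_rows([
  {"tx": -0.2, "ty": -0.1, "tz": 0, "rx": 0, "ry": 0, "rz": 0},
  {"tx": -0.2, "ty": -0.1, "tz": 0, "rx": 0, "ry": 0, "rz": 0},
  {"tx": -0.2, "ty": -0.1, "tz": 0, "rx": 0, "ry": 0, "rz": 0},
  {"tx": -0.2, "ty": -0.1, "tz": 0, "rx": 0, "ry": 0, "rz": 0},
  {"tx": -0.2, "ty": -0.1, "tz": 0, "rx": 0, "ry": 0, "rz": 0},
])

```text
time: 23.1
position: [0.5289, 0.0069, 0.0527]
tool_rot: [1.0, 0.024, 0.0, 0.0]
ft_force: [-0.0, -0.9, -1.8]
grip_width: 0.0115
```

```bash
python3 slot.py w19.png
```

```text
t 23.25 pos [0.5289 0.0069 0.0527] y -87.21 tilt 0.01 F [ 0.29  0.15 -1.19] w 0.0118
cm [ 0.14 -0.06 -0.73] rv [ 0.    -0.     0.002]
top tool z 20.8 12623
left 166 depth 11.92 tool [array([29.4, -0.2]), array([ 6.3, 10.5]), np.float64(0.2)] world [array([558.3,   8.5]), array([ 6.3, 10.5]), np.float64(2.6)]
right 809 depth 6.9 tool [array([16.3, 50.5]), array([34.9, 10.1]), np.float64(0.4)] world [array([547.6, -42.8]), array([34.9, 10.1]), np.float64(2.4)]
key bar 444 [array([22. , -0.5]), array([ 9.3, 16.7]), np.float64(88.6)] 5.5 [14.2 30.2]
key tabtop 878 [array([ 1. , -2.8]), array([30.8, 22.9]), np.float64(15.5)] -34.2 [-14.3  15.1]
```

View pics/zw19.png

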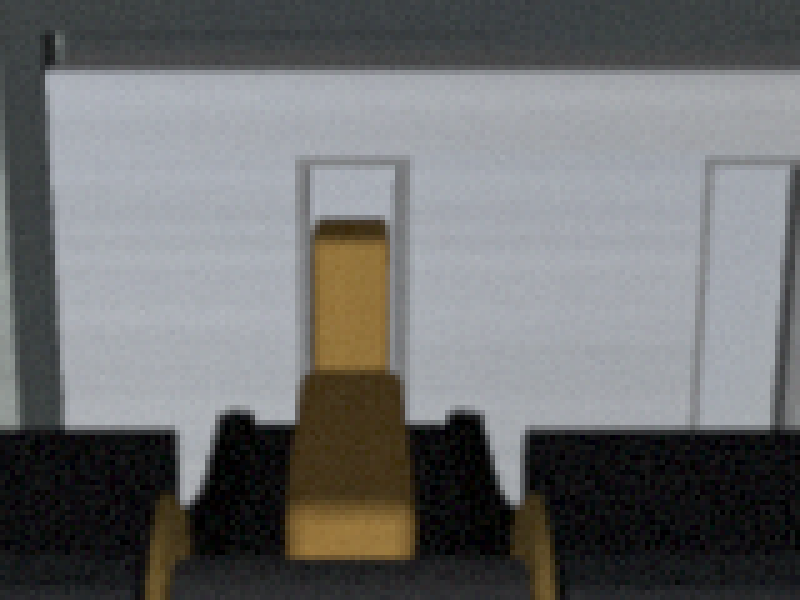

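>>> send_rows([
  {"tx": -0.04, "ty": 0.03, "tz": 0.15, "rx": 0, "ry": 0, "rz": 0},
  {"tx": -0.04, "ty": 0.03, "tz": 0.3, "rx": 0, "ry": 0, "rz": 0},
  {"tx": -0.04, "ty": 0.03, "tz": 0.45, "rx": 0, "ry": 0, "rz": 0},
  {"tx": -0.04, "ty": 0.03, "tz": 0.6, "rx": 0, "ry": 0, "rz": 0},
])

```text
time: 23.58
position: [0.5284, 0.0065, 0.0464]
tool_rot: [1.0, 0.024, -0.0, -0.0]
ft_force: [-0.6, -0.9, -0.6]
grip_width: 0.012
```

```bash
python3 slot.py w20.png
```

```text
t 23.73 pos [0.5283 0.0066 0.0464] y -87.21 tilt 0.03 F [-0.38  0.25 -1.35] w 0.012
cm [ 0.2  -0.08 -1.36] rv [-0.     0.     0.002]
top tool z 14.4 13091
left 162 depth 11.98 tool [array([30.6, -0.6]), array([10.8,  5.6]), np.float64(89.6)] world [array([558.7,   8.7]), array([ 5.6, 10.8]), np.float64(3.2)]
right 813 depth 6.97 tool [array([17.5, 50.3]), array([10.3, 33.6]), np.float64(89.8)] world [array([548.1, -42.8]), array([33.6, 10.3]), np.float64(3.0)]
key bar 441 [array([22. , -0.8]), array([16.2,  9.3]), np.float64(0.5)] 5.5 [14.1 30. ]
key tabtop 880 [array([0.6, 1.2]), array([23.6, 30.2]), np.float64(83.7)] -34.2 [-14.2  15.2]
```

View pics/zw20.png

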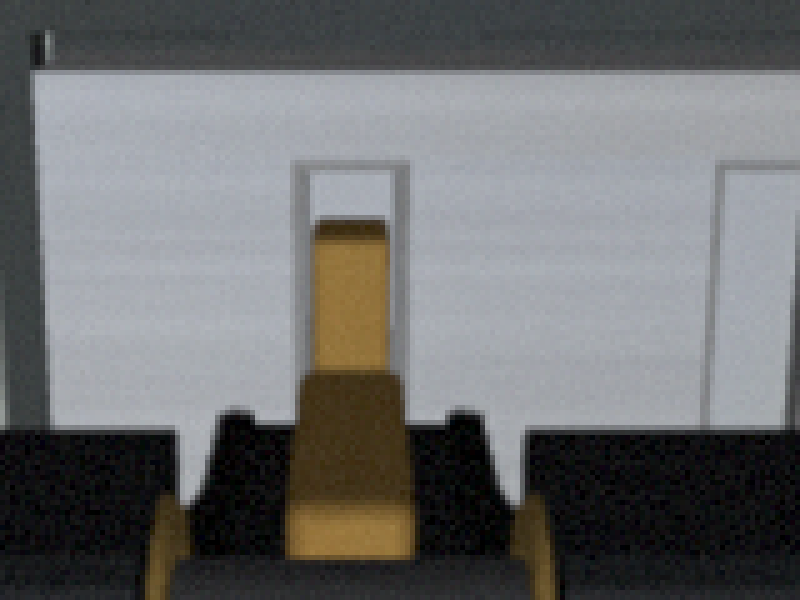

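>>> send_rows([
  {"tx": 0, "ty": 0, "tz": 0.2, "rx": 0, "ry": 0, "rz": 0},
  {"tx": 0, "ty": 0, "tz": 0.4, "rx": 0, "ry": 0, "rz": 0},
  {"tx": 0, "ty": 0, "tz": 0.6, "rx": 0, "ry": 0, "rz": 0},
  {"tx": 0, "ty": 0, "tz": 0.75, "rx": 0, "ry": 0, "rz": 0},
  {"tx": 0, "ty": 0, "tz": 0.75, "rx": 0, "ry": 0, "rz": 0},
])

```text
time: 24.15
position: [0.5282, 0.0066, 0.0388]
tool_rot: [1.0, 0.024, -0.0, -0.0]
ft_force: [0.1, -0.6, -0.9]
grip_width: 0.0118
```

```bash
python3 slot.py w21.png
```

```text
t 24.3 pos [0.5285 0.0065 0.0392] y -87.2 tilt 0.0 F [ 0.39  0.26 -1.9 ] w 0.0121
cm [ 0.19 -0.09 -2.08] rv [0.    0.    0.002]
top tool z 7.1 13723
left 114 depth 12.02 tool [array([31. , -0.6]), array([ 4.1, 10.4]), np.float64(0.2)] world [array([559.3,   8.6]), array([ 4.1, 10.4]), np.float64(2.6)]
right 789 depth 6.96 tool [array([18.9, 50.3]), array([10. , 30.4]), np.float64(89.6)] world [array([549.7, -42.8]), array([30.4, 10. ]), np.float64(3.2)]
key bar 2001 [array([ 1.1, -0. ]), array([87.8, 24. ]), np.float64(0.0)] 6.9 [-42.1  44.5]
key tabtop 873 [array([ 0.7, -2.9]), array([31.2, 22.8]), np.float64(15.9)] -34.2 [-14.3  15.1]
```

Bar top is 1.6 mm above flush with no contact yet. I'll lower it in small steps.

>>> send_rows([
  {"tx": 0, "ty": 0, "tz": 0.08, "rx": 0, "ry": 0, "rz": 0},
  {"tx": 0, "ty": 0, "tz": 0.14, "rx": 0, "ry": 0, "rz": 0},
  {"tx": 0, "ty": 0, "tz": 0.14, "rx": 0, "ry": 0, "rz": 0},
])

```text
time: 24.55
position: [0.5284, 0.0065, 0.0377]
tool_rot: [1.0, 0.024, -0.0, -0.0]
ft_force: [-0.0, -0.4, -1.6]
grip_width: 0.0121
```

```bash
python3 slot.py w22.png
```

```text
t 24.7 pos [0.5285 0.0065 0.0378] y -87.21 tilt 0.0 F [ 0.57  0.66 -2.13] w 0.0117
cm [ 0.19 -0.09 -2.22] rv [ 0.    -0.     0.002]
top tool z 5.9 13890
left 115 depth 11.86 tool [array([31.4, -0.6]), array([ 4. , 10.3]), np.float64(0.1)] world [array([559.8,   8.6]), array([ 4. , 10.3]), np.float64(2.7)]
right 793 depth 6.97 tool [array([19.3, 50.3]), array([30., 10.]), np.float64(0.4)] world [array([550.2, -42.7]), array([30., 10.]), np.float64(2.4)]
key bar 2239 [array([ 1., -0.]), array([24. , 87.9]), np.float64(90.0)] 5.9 [-42.   44.7]
key tabtop 874 [array([ 1.1, -2.8]), array([30.8, 22.8]), np.float64(16.0)] -34.2 [-14.1  15.2]
```

>>> send_rows([
  {"tx": 0, "ty": 0, "tz": 0.05, "rx": 0, "ry": 0, "rz": 0},
  {"tx": 0, "ty": 0, "tz": 0.05, "rx": 0, "ry": 0, "rz": 0},
  {"tx": 0, "ty": 0, "tz": 0.05, "rx": 0, "ry": 0, "rz": 0},
])

```text
time: 24.95
position: [0.5286, 0.0065, 0.0373]
tool_rot: [1.0, 0.024, 0.0, 0.0]
ft_force: [0.0, -0.5, -0.9]
grip_width: 0.0119
```

```bash
python3 -c "
from h import *
for i in range(3):
    o=robot.get_obs(); print(np.round(o['position'],4),np.round(o['ft_force'],2)); robot.camera('side')"
```

```text
[0.5286 0.0065 0.0373] [ 0.03 -0.48 -0.95]
[0.5286 0.0065 0.0373] [ 0.2  -0.31 -1.33]
[0.5285 0.0065 0.0373] [ 0.03 -0.23 -0.74]
```

>>> send_rows([
  {"tx": 0, "ty": 0, "tz": 0.05, "rx": 0, "ry": 0, "rz": 0},
  {"tx": 0, "ty": 0, "tz": 0.05, "rx": 0, "ry": 0, "rz": 0},
  {"tx": 0, "ty": 0, "tz": 0.05, "rx": 0, "ry": 0, "rz": 0},
])

```text
time: 25.35
position: [0.5286, 0.0065, 0.0373]
tool_rot: [1.0, 0.024, 0.0, 0.0]
ft_force: [-0.5, -0.3, 4.9]
grip_width: 0.0118
```

```bash
python3 -c "
from h import *
for i in range(3):
    o=robot.get_obs(); print(np.round(o['position'],4),np.round(o['ft_force'],2)); robot.camera('side')"
```

```text
[0.5286 0.0065 0.0373] [-0.52 -0.29  4.94]
[0.5286 0.0065 0.0373] [-0.79 -0.66  5.83]
[0.5285 0.0065 0.0373] [-0.92  0.85  5.44]
```

Seated on the slot floor at about 7 N, at the flush height. Releasing the key and lifting away.

>>> send_rows([
  {"tx": 0, "ty": 0, "tz": 0, "rx": 0, "ry": 0, "rz": 0},
  {"tx": 0, "ty": 0, "tz": 0, "rx": 0, "ry": 0, "rz": 0},
  {"tx": 0, "ty": 0, "tz": 0, "rx": 0, "ry": 0, "rz": 0},
  {"tx": 0, "ty": 0, "tz": 0, "rx": 0, "ry": 0, "rz": 0},
  {"tx": 0, "ty": 0, "tz": 0, "rx": 0, "ry": 0, "rz": 0},
], claw=4.5)

```text
time: 25.92
position: [0.5284, 0.0066, 0.0366]
tool_rot: [1.0, 0.024, -0.0, -0.0]
ft_force: [0.7, 0.0, 0.5]
grip_width: 0.0373
```

>>> send_rows([
  {"tx": 0, "ty": 0, "tz": -0.5, "rx": 0, "ry": 0, "rz": 0},
  {"tx": 0, "ty": 0, "tz": -2, "rx": 0, "ry": 0, "rz": 0},
  {"tx": 0, "ty": 0, "tz": -5, "rx": 0, "ry": 0, "rz": 0},
  {"tx": 0, "ty": 0, "tz": -9, "rx": 0, "ry": 0, "rz": 0},
  {"tx": 0, "ty": 0, "tz": -12, "rx": 0, "ry": 0, "rz": 0},
])

```text
time: 26.33
position: [0.5286, 0.0065, 0.1589]
tool_rot: [1.0, 0.024, 0.0, 0.0]
ft_force: [0.9, 0.2, 0.1]
grip_width: 0.0445
```

```bash
python3 - <<'E'
from h import *
for i in range(5):
    o=robot.get_obs();c=robot.camera('wrist')
save(c,'w23.png')
cv2.imwrite('pics/zw23.png',cv2.resize(c['color'][100:260,220:420,::-1],(750,600),interpolation=3))
P=cloud(c,o)
near=(abs(P[...,0]-.53)<.04)&(abs(P[...,1]-.008)<.012)
m=near&(P[...,2]>.06);p=P[m];print('tab',len(p),[np.round(x,1) for x in cv2.minAreaRect((p[:,:2]*1000).astype(np.float32))],np.median(p[:,2]))
h=cv2.cvtColor(c['color'],cv2.COLOR_RGB2HSV); br=(h[...,0]>8)&(h[...,0]<28)&(h[...,1]>110)
m=near&br&(P[...,2]<.045); p=P[m];print('bar',len(p),np.percentile(p[:,2],[5,50,95]),[np.round(x,1) for x in cv2.minAreaRect((p[:,:2]*1000).astype(np.float32))])
m=(abs(P[...,0]-.53)<.04)&(abs(P[...,1]+.018)<.012); print('top',np.median(P[m][:,2]))
c=robot.camera('top');P=cloud(c);save(c,'top1.png')
for l in ['cast','bottle','bowl']: print(l,[(round(r['p'],2),np.round(toW(c,r['xy']),3)) for r in robot.outline_of(l,'top')][:1])
m=(np.hypot(P[...,0]-.489,P[...,1]-.257)<.07)&(P[...,2]>.05);p=P[m];print('gauge',[np.round(x,1) for x in cv2.minAreaRect((p[:,:2]*1000).astype(np.float32))])
plan([.5,0,.2])
c=robot.camera('side');save(c,'side1.png')
E
```

```text
tab 13961 [array([538.6,   8. ]), array([48.3, 24. ]), np.float64(0.0)] 0.26837155670201446
bar 169 [0.03080189 0.03185491 0.0403979 ] [array([528.2,   7.3]), array([60.8,  9.1]), np.float64(3.3)]
top 0.25231130366704557
cast [(0.78, array([ 0.733, -0.106,  0.017]))]
bottle []
bowl [(0.72, array([0.767, 0.036, 0.004]))]
gauge [array([488.1, 257.4]), array([24. , 33.4]), np.float64(10.8)]
t 26.78 pos [0.5274 0.0067 0.1553] y -87.21 tilt 0.2 F [ 0.04 -0.14 -0.32] w 0.0451
cm [-2.78  0.54 -4.46] rv [-0.001  0.003  0.   ]
```

View pics/zw23.png

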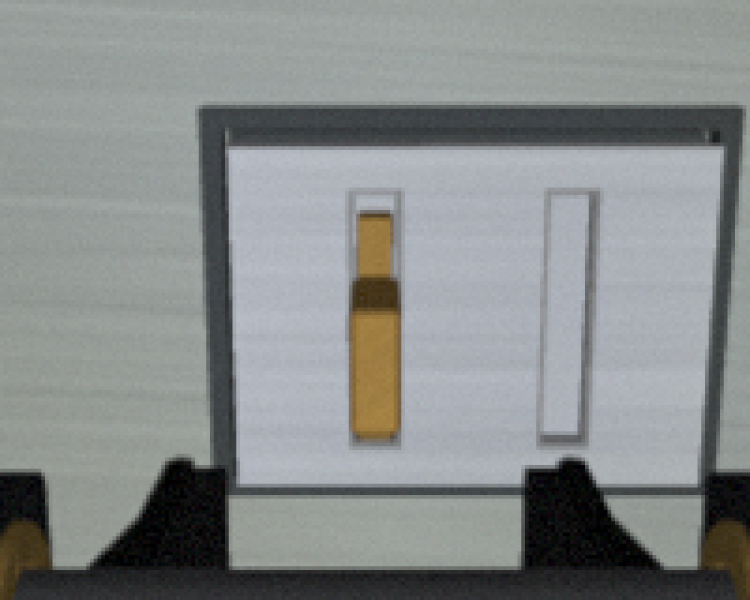

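View pics/side1.png

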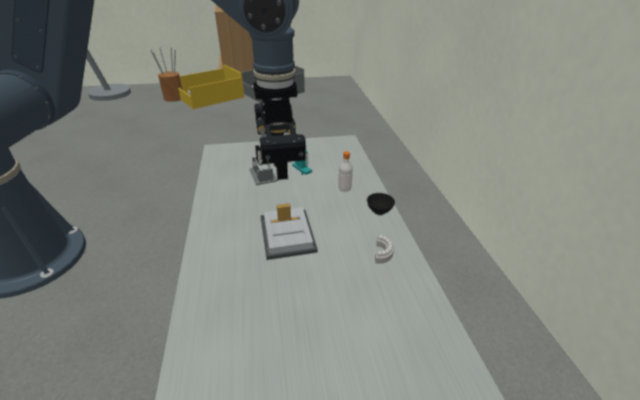

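```bash
python3 -c "
from h import *
print(robot.hand_in()); print(robot.get_obs()['time'])"
```

```text
the job is handed in; nothing more can be done
None
the job is handed in; nothing more can be done
```

The job is done and handed in at about 27 s of the 67 s allowed; no verdict was reported.

- **Depth reading:** I pressed the gauge's probe into the +y slot (slot_left) until the foot sat flat. I held it at about 15–16 N in all for roughly a second. The height and force at contact and the wrist camera's depth map (about 12 mm) agree that this is the 12 mm slot. The depth map put the other slot at about 7 mm. I saw the pointer move, but did not read a number off the scale.
- **Gauge:** It stands back on its stand and is let go. The last views put its centre within about 1.5 mm of the seat's middle, upright, with its top at the same height as at the start.
- **Key:** It lies in the +y slot, set down with about 7 N. Its bar top measures 31.9 mm against about 31.8 mm for the block, so it is flush. It sits about 2.3 mm off the slot's middle along x, inside the 6 mm limit.
- **Other objects:** The cast, bottle and bowl look unmoved in the last side view. In the last top view the network did not find the bottle, so that one rests on the side view alone.
- **Failed check:** In the final check, the figures for the key's tab and the block's top were spoiled by the gripper's own points. The flush figure therefore uses only the bar's pixels and the block height measured earlier.

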